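# Square a set of floor-sample boards in the corner of a stacking jig

### The job

Make up the sample set on the squaring jig: the large board already lies loosely on the jig's plate, so put the middle board on it and the small board on top, long edges along the long fence, and push all three snugly home into the corner so that every board lies flat with one long edge flush against the long fence and one end against the short fence. Lay the boards down rather than dropping or flinging them, leave the finished stack free, and do not shift or knock over the other things on the bench.

Things in the scene. Friction and masses are not known exactly. Their poses are not given: they have to be found in the camera images.
- jig: Fixed squaring jig: aluminium plate 220 mm (its x) by 290 mm (its y), plate top 12 mm above the bench, with two upright steel fences 6 mm thick standing 40 mm above the plate, and black star knobs up to 22 mm above the plate outside them. Origin: centre of the plate, at bench height; z up. Its yaw lies within 15 degrees of 0: the long fence is on the side away from the robot.
- jig_long_fence (a point): Middle of the long fence's inner face, at plate height, 70 mm along the jig's +x from its origin. The fence runs along the jig's y for 225 mm (jig y from -130 to +95 mm); its inner face looks to the jig's -x. Axes as the jig's.
- jig_short_fence (a point): Middle of the short fence's inner face, at plate height, 100 mm along the jig's +y from its origin. The fence runs along the jig's x for 160 mm (jig x from -95 to +65 mm); its inner face looks to the jig's -y. Axes as the jig's.
- jig_corner (a point): The corner point where the planes of the two fences' inner faces meet, at plate height (12 mm above the bench), jig x +70, y +100 mm; the fences stop 5 mm short of it, leaving a gap for dust. Axes as the jig's: boards lie on its -x, -y side.
- board_large: Large loose sample board, wood-faced plywood, 200 mm long (its x) by 110 mm wide (its y) by 12 mm thick, about 0.2 kg, lying askew (up to 9 degrees) on the jig's plate, its length roughly along the long fence, 15 to 35 mm short of home both ways; too wide to grasp. Origin: centre of the underside. Slides with 1 to 2 N, but sticks if what pushes its edge also bears down on it.
- board_middle: Middle loose board of the same make, 165 mm long (its x) by 60 mm wide (its y) by 10 mm thick, about 0.08 kg, lying flat on the bench to the left or the right of the jig. Origin: centre of the underside. All boards look alike apart from size; either end may come first.
- board_small: Small loose board of the same make, 130 mm long (its x) by 45 mm wide (its y) by 10 mm thick, about 0.05 kg, lying flat on the bench on the other side of the jig. Origin: centre of the underside.
- glue_bottle: Bystander: white upright bottle, 48 mm diameter, 150 mm tall, standing on the bench about 30 to 40 mm clear of the jig's near edge (robot's side). Origin: centre of the underside.
- clip_jar: Bystander: pale jar with a steel cap, 56 mm diameter, 55 mm tall, standing close beside a long edge of the middle board. Origin: centre of the underside.
- wax_tin: Bystander: steel tin, 60 mm diameter, 45 mm tall, standing close beside a long edge of the small board. Origin: centre of the underside.
- tape_roll: Bystander: roll of brown packing tape lying flat, 104 mm diameter, 48 mm high, far left. Origin: centre of the underside.
- mug: Bystander: white mug, 80 mm diameter, handle to its +y, 95 mm tall, far side of the bench. Origin: centre of the underside.
- stapler: Bystander: black desk stapler, 135 mm long (its x), 36 mm wide, 53 mm high, beyond the jig. Origin: centre of the underside.
- carton: Bystander: small shut cardboard box 110 (x) by 150 (y) by 70 mm high, far right. Origin: centre of the underside.
Not all that is in view belongs to the job. What is shaped like the board_large but white is not meant.

How it is judged:
By the outcome, as a careful person would: the job done as asked, in the order asked, and still so for the second after the job is handed in, with the robot touching nothing.
It also fails if it takes over 72 s, if anything falls off the work surface, if the arm or the gripper's body presses on something with over 40 N, if the wrist force passes 120 N, or if a joint passes its speed limit or range.

### The arm

A 7-joint arm with a two-finger parallel gripper is mounted at the origin on the work surface. World frame = base frame: x ahead of the robot, y to its left, z up, the work surface at z = 0. Lengths are in m, angles in rad, forces in N, time in s.
With the tool pointing down it reaches from about 0.4 to 0.875 m from the base axis. Payload 19.3 kg.
Tool frame: the origin (TCP) lies at the very end of the fingers, on their centre line; the grasp point (between the pads) lies 19 mm behind it; z points along the fingers, y is the direction in which the jaws open and shut (so a half turn about z gives the same grasp; the last joint's range is limited). The gripper opens to 85 mm and grips with 20 to 120 N. Pads are 22 mm wide; open, the fingers measure 114 mm over their backs; the gripper's body (76 mm by 85 mm) begins 54 mm behind the grasp point. The pads swing forward as they close: fully open they stand 13 mm farther back than shut.
Start: joints at [-1.287, 0.521, -0.036, 1.599, 0.021, 1.021, -0.113], TCP at [0.217, 0.586, 0.231] pointing down, gripper open.
Joint ranges: [-2.91, 2.91], [-0.3, 2.13], [-1.5, 1.42], [0.17, 2.43], [-1.26, 4.41], [0.16, 1.93], [-2.52, 2.52]. Speed limits (rad/s): [1.89, 1.89, 2.39, 2.39, 3.01, 3.01, 3.01].

### API

Orientations are given as [roll, pitch, yaw] about the fixed x, y, z axes, in that order (R = Rz(yaw) Ry(pitch) Rx(roll)).
In Python, from workcell import telemetry, imaging, ticket gives the robot as it stands.
- The arm moves only by the tool carry_out, never from a script. Its argument "series" is a list of rows, each a list of 7 numbers: the shift along the tool's x, y, z in m, then the turn, a rotation vector about the tool's x, y, z in rad, then the closure in counts, from 0 (fully open) to 255 (shut). In form: [[tx, ty, tz, ax, ay, az, jaw], ...]. A call has 1 to 10 rows; each row is the pose to reach, as a shift and turn from the pose commanded when the call began, along the tool's axes at that moment; what a row does not reach only later rows make up. A row lasts 1/8 s, in which the tool goes at most 62.5 mm and 10.7 degrees, less where a joint would pass 70% of its speed; a pose out of reach is approached as far as the arm can. A call with a gripper value outside its range is refused whole. The fingers move at their own pace and stop on an object; "force" is the grip in N (left out, the last holds). Time passes only in rows, so rows that repeat a pose let the fingers close. It gives the time, the measured TCP pose, the force and the opening at its end, in the units of the state.
- telemetry.observe(): the state, without advancing time (a new reading comes with each control period).
- imaging.grab_frame(name): name is "scene" or "side" or "wrist"; returns (picture, depth): 480x640x3 uint8, blue, green, red; 480x640 float32, m along the optical axis (not along the pixel's ray), 0 where there is no reading.
- imaging.camera_info(name): a dict with "mtx" (3x3 intrinsics, pixels), "extrinsics" (4x4, takes a point from camera to world coordinates); the wrist camera has in their place "hand_eye" (4x4, takes a point from camera to tool coordinates, whose origin is the TCP and whose axes are the flange's). Camera axes: x right, y down, z forward; pixel columns grow to the right and rows downward; lengths in m; the calibration is good to about 2 mm. A picture is of the moment at which its call begins: read the wrist's pose just before it. camera_info takes no time and is no camera call.
- ticket.job_done(): hands the job in, once; it reports no verdict.
The state is a dict: "clock": time; "qpos": joint angles; "qd": joint speeds; "joint_efforts": joint torques, N m; "position": TCP position; "tool_rot": TCP orientation; "force": force on the tool from outside, world axes, zero at the start; "moment": the same for the moment, N m; "grip_width": finger opening in m.
Only numpy, scipy, OpenCV 4.12 (cv2) and the standard library are available. Lean on these libraries where they do the work, as an engineer would, in place of code of your own. Each camera call takes 0.05 s, during which the arm holds its last target.

## Working session

There is one attempt and no reset: what is moved stays moved. The work goes in short steps, Python scripts to look and compute and a tool call to move; the robot and the scene stay as the last step left them, time stands still between calls to the robot, and variables do not carry over. Pictures are saved under pics/ and viewed, and the job is handed in when it is done.

Besides the shell and the picture viewer there is one more tool, called after "Request:" by a JSON object that holds its "op" and its "data", one argument or row to a line. carry_out: Moves the arm, as the interface text tells. Its arguments: {"type":"object","properties":{"series":{"type":"array"},"force":{"type":"number"}},"required":["series"]}

```bash
ls; mkdir -p pics; python3 - <<'E'
from workcell import telemetry, imaging
import cv2,numpy as np
print(telemetry.observe())
for n in ["scene","side","wrist"]:
    i=imaging.camera_info(n);print(n,i)
for n in ["scene","side"]:
    p,d=imaging.grab_frame(n);cv2.imwrite(f"pics/{n}0.png",p);np.savez(f"pics/{n}0.npz",p=p,d=d)
E
```

```text
pics
{'clock': 0.0, 'qpos': array([-1.28716841,  0.52201552, -0.03632746,  1.59999846,  0.02121584,
        1.02106826, -0.11282754]), 'qd': array([ 0.00060274,  0.00050059,  0.00049952,  0.00055104,  0.00235643,
       -0.00143883,  0.00137321]), 'joint_efforts': array([ 3.88182934e-04, -9.27107191e+01,  1.97978765e+00, -3.69913638e+01,
        1.77987374e-02,  8.39170563e-03,  7.54030822e-06]), 'position': array([0.21648201, 0.58596464, 0.2307282 ]), 'tool_rot': array([-3.14049228e+00,  9.09865212e-05,  2.78773543e+00]), 'force': array([-0.16352439, -0.44572428,  0.28160621]), 'moment': array([-0.00647911, -0.03436271, -0.00051454]), 'grip_width': 0.08542444865728455}
scene {'mtx': array([[469.43130276,   0.        , 321.31717017],
       [  0.        , 469.43130276, 234.88521691],
       [  0.        ,   0.        ,   1.        ]]), 'extrinsics': array([[ 0.00813648,  0.83027324, -0.55729717,  1.06943685],
       [ 0.99988812, -0.01375048, -0.0058875 ,  0.03467782],
       [-0.01255134, -0.55718692, -0.83029224,  0.87097357],
       [ 0.        ,  0.        ,  0.        ,  1.     
[... 258 characters left out ...]
[-0.56664607, -0.63063688,  0.53029176, -0.57674708],
       [ 0.01422502, -0.65097966, -0.75896188,  0.89066755],
       [ 0.        ,  0.        ,  0.        ,  1.        ]])}
wrist {'mtx': array([[410.60474579,   0.        , 312.84384576],
       [  0.        , 410.60474579, 242.65143044],
       [  0.        ,   0.        ,   1.        ]]), 'hand_eye': array([[-6.80951543e-04, -9.58322267e-01, -2.85688587e-01,
         7.31060717e-02],
       [ 9.99999690e-01, -7.65498526e-04,  1.84266905e-04,
        -8.20014856e-04],
       [-3.95281271e-04, -2.85688373e-01,  9.58322491e-01,
        -1.43602287e-01],
       [ 0.00000000e+00,  0.00000000e+00,  0.00000000e+00,
         1.00000000e+00]])}
```

View pics/scene0.png

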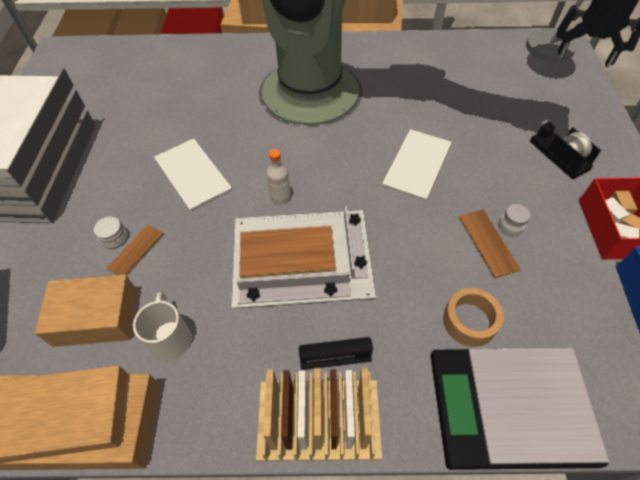

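View pics/side0.png

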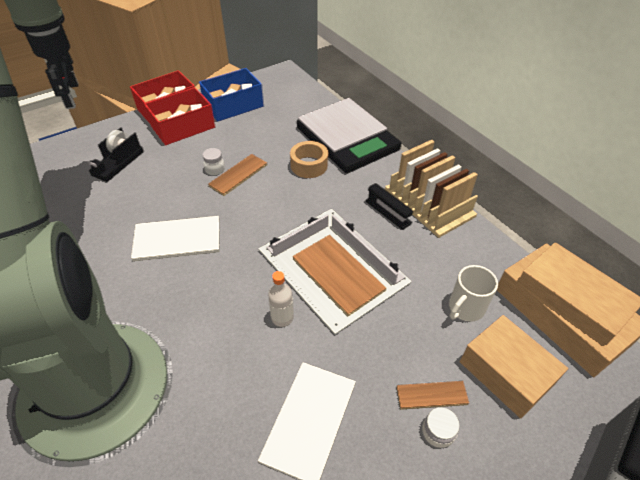

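```bash
cat > h.py <<'E'
import numpy as np,cv2
from workcell import imaging,telemetry
from scipy.spatial.transform import Rotation as R
def cam(n,st=None):
    i=imaging.camera_info(n);K=i["mtx"]
    if n=="wrist":
        T=np.eye(4);T[:3,:3]=R.from_euler("xyz",st["tool_rot"]).as_matrix();T[:3,3]=st["position"]
        return K,T@i["hand_eye"]
    return K,i["extrinsics"]
def cloud(d,K,E):
    v,u=np.mgrid[:d.shape[0],:d.shape[1]]
    P=np.stack([(u-K[0,2])/K[0,0]*d,(v-K[1,2])/K[1,1]*d,d],-1)
    return P@E[:3,:3].T+E[:3,3]
def ray(uv,K,E,z):
    uv=np.atleast_2d(uv).astype(float)
    r=np.c_[(uv[:,0]-K[0,2])/K[0,0],(uv[:,1]-K[1,2])/K[1,1],np.ones(len(uv))]@E[:3,:3].T
    return E[:3,3]+r*((z-E[2,3])/r[:,2])[:,None]
def rect(pts):
    (c,s,a)=cv2.minAreaRect((pts[:,:2]*1000).astype(np.float32))
    if s[0]<s[1]: s=(s[1],s[0]);a+=90
    a=(a+90)%180-90
    return np.round(c,1),np.round(s,1),round(a,2)
E
python3 - <<'E'
from h import *
for n in ["scene","side"]:
    f=np.load(f"pics/{n}0.npz");p,d=f["p"],f["d"];K,E=cam(n)
    C=cloud(d,K,E)
    hsv=cv2.cvtColor(p,cv2.COLOR_BGR2HSV)
    m=((hsv[...,0]<16)&(hsv[...,1]>95)).astype(np.uint8)
    m=cv2.morphologyEx(m,cv2.MORPH_OPEN,np.ones((3,3)))
    k,l,s,c=cv2.connectedComponentsWithStats(m)
    for j in range(1,k):
        if s[j,4]<300: continue
        P=C[l==j];z=np.median(P[:,2])
        if np.linalg.norm(np.median(P[:,:2],0))>1: continue
        v,u=np.where(l==j)
        print(n,c[j].round(),s[j,4],"z",z.round(4),rect(ray(np.c_[u,v],K,E,z)),np.std(P[:,2]).round(4))
    import sys
    # zmap
    Z=C[...,2];cv2.imwrite(f"pics/z_{n}.png",np.clip(Z*3000,0,255).astype(np.uint8))
E
```

```text
scene [610. 213.] 3170 z 0.0481 (array([468.2, 649.8]), array([256.9, 123.1]), -21.0) 0.0589
scene [489. 243.] 1817 z 0.0122 (array([516.2, 391.1]), array([166.6,  62.8]), 16.43) 0.0569
scene [134. 251.] 1080 z 0.0122 (array([ 525.8, -376.2]), array([132.7,  46.7]), -30.56) 0.0739
scene [286. 251.] 4099 z 0.0262 (array([539.8, -45.5]), array([197.9, 110.1]), -85.91) 0.0671
scene [287. 411.] 753 z 0.1261 (array([888. , -26.1]), array([113.9,  16.4]), -0.23) 0.0566
scene [334. 409.] 481 z 0.1275 (array([887.6,  45.7]), array([113.8,  10.1]), 0.27) 0.0529
side [172. 107.] 3549 z 0.0536 (array([478.7, 731.2]), array([350.6, 200.6]), -88.64) 0.0665
side [425. 168.] 323 z 0.1193 (array([851.2,  38. ]), array([166.2,  40.9]), 17.89) 0.0681
side [237. 174.] 893 z 0.0109 (array([512.4, 391.5]), array([166. ,  60.8]), 16.43) 0.0509
side [446. 186.] 376 z 0.1174 (array([852.9, -34. ]), array([167.3,  38.7]), 16.13) 0.0213
side [339. 274.] 3453 z 0.0244 (array([535.9, -45.5]), array([200.4, 110. ]), -85.94) 0.0442
side [432. 394.] 1564 z 0.0101 (array([ 521.7, -375.2]), array([130.4,  45.4]), -30.23) 0.0545
```

```bash
python3 - <<'E'
import cv2,numpy as np
a=np.load("pics/scene0.npz")["p"];b=np.load("pics/side0.npz")["p"]
cv2.imwrite("pics/c1.png",np.vstack([cv2.resize(a[195:315,90:250],None,fx=2.5,fy=2.5),cv2.resize(a[180:300,420:580],None,fx=2.5,fy=2.5)]))
cv2.imwrite("pics/c2.png",cv2.resize(a[190:310,220:380],None,fx=5,fy=5))
cv2.imwrite("pics/c3.png",cv2.resize(b[205:335,250:420],None,fx=4.5,fy=4.5))
E
```

```text
(no output)
```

View pics/c1.png

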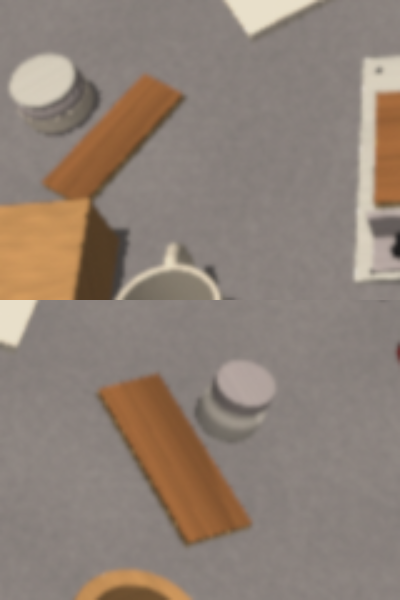

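View pics/c2.png

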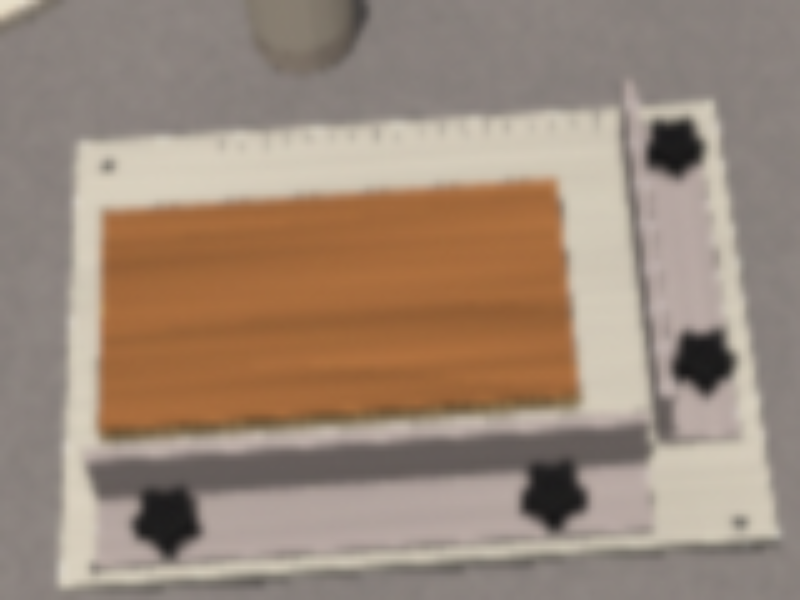

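View pics/c3.png

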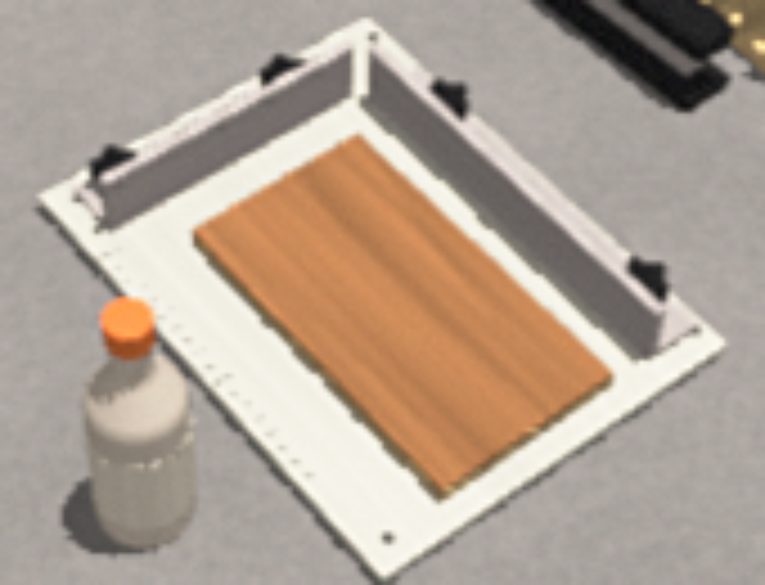

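```bash
python3 - <<'E'
from h import *
f=np.load("pics/side0.npz");p,d=f["p"],f["d"];K,E=cam("side");C=cloud(d,K,E)
print("noise bench",np.std(C[330:350,200:220,2]),np.median(C[330:350,200:220,2]))
X,Y,Z=C[...,0],C[...,1],C[...,2]
m=(Z>.022)&(Z<.046)&(abs(X-.55)<.16)&(abs(Y+.02)<.2)
hsv=cv2.cvtColor(p,cv2.COLOR_BGR2HSV)
m&=(hsv[...,1]<60)&(hsv[...,2]<150)&(hsv[...,2]>70)
m=m.astype(np.uint8);k,l,s,c=cv2.connectedComponentsWithStats(m)
for j in range(1,k):
    if s[j,4]<80: continue
    P=C[l==j][:,:2]*1000
    vx,vy,x,y=cv2.fitLine(P.astype(np.float32),cv2.DIST_HUBER,0,.01,.01).ravel()
    res=(P-[x,y])@[-vy,vx]
    print(c[j].round(),s[j],"line",(x,y),np.degrees(np.arctan2(vy,vx)),"std",res.std(),"ext",np.ptp(P@[vx,vy]))
for n in ["scene","side"]:
    f=np.load(f"pics/{n}0.npz");p,d=f["p"],f["d"];K,E=cam(n);C=cloud(d,K,E)
    X,Y,Z=C[...,0],C[...,1],C[...,2]
    sel=(Z>.003)&(Z<.07)&(abs(X-.55)<.17)&(abs(Y+.02)<.19)
    # plate white
    hsv=cv2.cvtColor(p,cv2.COLOR_BGR2HSV)
    m=(sel&(hsv[...,2]>185)&(hsv[...,1]<60)).astype(np.uint8)
    k,l,s,c=cv2.connectedComponentsWithStats(m);j=1+np.argmax(s[1:,4])
    v,u=np.where(l==j);print(n,"plate",s[j],rect(ray(np.c_[u,v],K,E,.012)))
    # others near: all heights>0.03 clusters
    m=((Z>.02)&(Z<.2)&(np.hypot(X,Y)<.9)&(X>.3)&(abs(Y)<.55)).astype(np.uint8)
    k,l,s,c=cv2.connectedComponentsWithStats(m)
    for j in range(1,k):
        if s[j,4]<150: continue
        P=C[l==j];top=np.percentile(P[:,2],97);t=P[P[:,2]>top-.008]
        print(n,c[j].round(),"top",top.round(3),"ctr",np.median(t,0).round(3)," rng",np.percentile(t,[2,98],axis=0)[:,:2].round(3).tolist())
E
```

```text
noise bench 0.0015192546367592116 0.0007559227905511445
[300. 236.] [273 218  55  36 380] line (np.float32(519.7575), np.float32(85.204605)) 3.4693012 std 1.2910956761804098 ext 157.40755403563475
[364. 250.] [332 218  65  65 474] line (np.float32(617.0339), np.float32(-31.977154)) -86.442215 std 1.0162975937532148 ext 225.4223092271846
scene plate [ 232  212  118   95 2523] (array([545.5, -37.5]), array([244.4, 219.4]), -86.47)
scene [278. 177.] top 0.152 ctr [ 0.38  -0.066  0.152]  rng [[0.367, -0.076], [0.39, -0.057]]
scene [515. 218.] top 0.06 ctr [0.474 0.45  0.057]  rng [[0.45, 0.427], [0.496, 0.473]]
scene [353. 242.] top 0.056 ctr [0.531 0.087 0.054]  rng [[0.45, 0.081], [0.603, 0.094]]
scene [109. 230.] top 0.05 ctr [ 0.487 -0.434  0.047]  rng [[0.462, -0.458], [0.512, -0.409]]
scene [287. 251.] top 0.029 ctr [ 0.541 -0.045  0.026]  rng [[0.484, -0.141], [0.594, 0.05]]
scene [294. 283.] top 0.056 ctr [ 0.62  -0.028  0.053]  rng [[0.611, -0.135], [0.628, 0.079]]
scene [ 86. 309.] top 0.074 ctr [ 0.682 -0.423  0.072]  rng [[0.625, -0.495], [0.733, -0.35]]
scene [474. 315.] top
[... 1643 characters left out ...]
62 0.049 0.053]  rng [[0.746, -0.011], [0.781, 0.116]]
side [299. 234.] top 0.054 ctr [0.519 0.087 0.052]  rng [[0.447, 0.08], [0.6, 0.094]]
side [366. 249.] top 0.054 ctr [ 0.619 -0.035  0.052]  rng [[0.61, -0.136], [0.627, 0.081]]
side [339. 273.] top 0.028 ctr [ 0.536 -0.052  0.024]  rng [[0.483, -0.142], [0.592, 0.051]]
side [499. 289.] top 0.11 ctr [ 0.822 -0.327  0.109]  rng [[0.813, -0.365], [0.843, -0.304]]
side [281. 299.] top 0.151 ctr [ 0.377 -0.069  0.15 ]  rng [[0.367, -0.078], [0.387, -0.057]]
side [514. 363.] top 0.073 ctr [ 0.675 -0.428  0.07 ]  rng [[0.623, -0.496], [0.731, -0.352]]
side [441. 426.] top 0.048 ctr [ 0.486 -0.434  0.045]  rng [[0.461, -0.458], [0.511, -0.409]]
```

```bash
cat >> h.py <<'E'
JO=np.array([.5455,-.0134]);JY=np.radians(3.53)
def jw(x,y):  # jig mm -> world m
    c,s=np.cos(JY),np.sin(JY);return JO+np.array([c*x-s*y,s*x+c*y])/1000
def wj(p):
    c,s=np.cos(JY),np.sin(JY);d=(np.asarray(p)[...,:2]-JO)*1000
    return np.stack([c*d[...,0]+s*d[...,1],-s*d[...,0]+c*d[...,1]],-1)
def rel(tgts):
    "world targets (x,y,z,yawdeg) -> rows"
    s=telemetry.observe();R0=R.from_euler("xyz",s["tool_rot"])
    print("t",round(s["clock"],2),"pos",s["position"].round(4),"yaw",np.degrees(s["tool_rot"][2]).round(2),"jig",wj(s["position"]).round(1),"F",s["force"].round(1),"w",round(s["grip_width"],4),"j7",s["qpos"][6].round(2))
    for x,y,z,yw in tgts:
        t=R0.inv().apply(np.array([x,y,z])-s["position"])
        rv=(R0.inv()*R.from_euler("xyz",[np.pi,0,np.radians(yw)])).as_rotvec()
        print(np.r_[t,rv].round(4).tolist())
E
python3 - <<'E'
from h import *
a=jw(-9.7,-158)
rel([(.5,.2,.2,90),(*a,.15,3.5),(*a,.016,3.5)])
E
```

```text
t 0.1 pos [0.2165 0.586  0.2308] yaw 159.73 jig [-291.5  618.5] F [ 0.  -0.2  0.2] w 0.0855 j7 -0.11
[-0.3997, -0.2638, 0.0311, -0.0008, 0.0007, 1.217]
[-0.5712, -0.5967, 0.0814, -0.0001, 0.0014, 2.7267]
[-0.5712, -0.5965, 0.2154, -0.0001, 0.0014, 2.7267]
```

Request:
{"op": "carry_out", "data": {
  "series": [
    [-0.4,-0.264,0.031,0,0,1.2,255],
    [-0.4,-0.264,0.031,0,0,1.2,255],
    [-0.4,-0.264,0.031,0,0,1.2,255],
    [-0.4,-0.264,0.031,0,0,1.2,255],
    [-0.4,-0.264,0.031,0,0,1.2,255],
    [-0.4,-0.264,0.031,0,0,1.2,255],
    [-0.4,-0.264,0.031,0,0,1.2,255],
    [-0.571,-0.597,0.07,0,0,2.726,255],
    [-0.571,-0.597,0.07,0,0,2.726,255],
    [-0.571,-0.597,0.07,0,0,2.726,255]
  ],
  "force": 25
}}

```text
clock: 1.35
position: [0.5069, 0.0487, 0.184]
tool_rot: [3.142, -0.0, 1.019]
force: [0.7, 0.3, 0.2]
grip_width: -0.0003
```

```bash
python3 - <<'E'
from h import *
a=jw(-9.7,-158)
rel([(*a,.15,3.5),(*a,.03,3.5)])
E
```

```text
t 1.35 pos [0.5069 0.0487 0.184 ] yaw 58.41 jig [-34.7  64.4] F [0.7 0.3 0.2] w -0.0003 j7 -0.48
[-0.1675, 0.1484, 0.034, 0.0, -0.0001, 0.9583]
[-0.1675, 0.1484, 0.154, 0.0, -0.0001, 0.9583]
```

Request:
{"op": "carry_out", "data": {
  "series": [
    [-0.167,0.148,0.034,0,0,0.958,255],
    [-0.167,0.148,0.034,0,0,0.958,255],
    [-0.167,0.148,0.034,0,0,0.958,255],
    [-0.167,0.148,0.034,0,0,0.958,255],
    [-0.167,0.148,0.034,0,0,0.958,255],
    [-0.167,0.148,0.08,0,0,0.958,255],
    [-0.167,0.148,0.13,0,0,0.958,255],
    [-0.167,0.148,0.13,0,0,0.958,255]
  ]
}}

```text
clock: 2.35
position: [0.5448, -0.1685, 0.0517]
tool_rot: [-3.14, 0.005, 0.067]
force: [0.2, -0.4, 0.5]
grip_width: -0.0001
```

```bash
python3 - <<'E'
from h import *
a=jw(-9.7,-158);b=jw(-9.7,-114)
rel([(*a,.017,3.5),(*b,.017,3.5)])
p,d=imaging.grab_frame("side");cv2.imwrite("pics/s1.png",cv2.resize(p[180:380,220:460],None,fx=3,fy=3))
E
```

```text
t 2.35 pos [ 0.5448 -0.1685  0.0517] yaw 3.84 jig [ -10.3 -154.7] F [ 0.2 -0.4  0.5] w -0.0001 j7 -0.72
[0.0007, 0.0033, 0.0347, -0.0013, 0.0053, 0.006]
[0.001, -0.0407, 0.0348, -0.0013, 0.0053, 0.006]
```

View pics/s1.png

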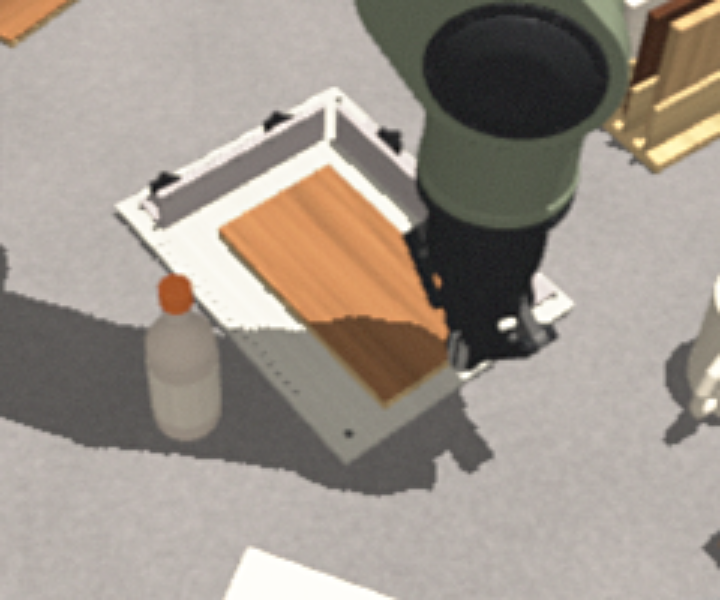

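Request:
{"op": "carry_out", "data": {
  "series": [
    [0.0007,0.003,0.015,-0.001,0.005,0.006,255],
    [0.0007,0.003,0.034,-0.001,0.005,0.006,255],
    [0.0007,0.003,0.034,-0.001,0.005,0.006,255]
  ]
}}

```text
clock: 2.78
position: [0.5471, -0.1717, 0.0192]
tool_rot: [3.141, -0.004, 0.061]
force: [0.5, 0.2, 0.3]
grip_width: -0.0
```

```bash
python3 - <<'E'
from h import *
b=jw(-9.7,-118)
rel([(*b,.017,3.5)])
E
```

```text
t 2.77 pos [ 0.5471 -0.1717  0.0192] yaw 3.51 jig [  -8.2 -158.1] F [0.5 0.2 0.3] w -0.0 j7 -0.69
[-0.0015, -0.0401, 0.0022, 0.0004, -0.0036, 0.0001]
```

Request:
{"op": "carry_out", "data": {
  "series": [
    [-0.001,-0.008,0.001,0,-0.004,0,255],
    [-0.001,-0.014,0.001,0,-0.004,0,255],
    [-0.001,-0.02,0.001,0,-0.004,0,255],
    [-0.001,-0.025,0.001,0,-0.004,0,255],
    [-0.001,-0.03,0.001,0,-0.004,0,255],
    [-0.001,-0.035,0.001,0,-0.004,0,255],
    [-0.001,-0.04,0.001,0,-0.004,0,255],
    [-0.001,-0.04,0.001,0,-0.004,0,255]
  ]
}}

```text
clock: 3.78
position: [0.5441, -0.1314, 0.019]
tool_rot: [3.141, -0.001, 0.062]
force: [0.2, 0.4, 0.1]
grip_width: 0.0002
```

```bash
cat >> h.py <<'E'
def boards(tag,x=(.40,.68),y=(-.2,.15)):
    for n in ["scene","side"]:
        p,d=imaging.grab_frame(n);cv2.imwrite(f"pics/{tag}_{n}.png",p);np.savez(f"pics/{tag}_{n}.npz",p=p,d=d)
        K,E=cam(n);C=cloud(d,K,E)
        hsv=cv2.cvtColor(p,cv2.COLOR_BGR2HSV)
        m=((hsv[...,0]<16)&(hsv[...,1]>95)&(C[...,0]>x[0])&(C[...,0]<x[1])&(C[...,1]>y[0])&(C[...,1]<y[1])).astype(np.uint8)
        m=cv2.morphologyEx(m,cv2.MORPH_OPEN,np.ones((3,3)))
        k,l,s,c=cv2.connectedComponentsWithStats(m)
        for j in range(1,k):
            if s[j,4]<200: continue
            z=np.median(C[l==j][:,2]);v,u=np.where(l==j);W=ray(np.c_[u,v],K,E,z)
            r=rect(W);J=wj(W);print(n,c[j].round(),"z",z.round(4),r,"ctr jig",wj(r[0]/1000).round(1),"relang",round((r[2]-3.53+45)%90-45,2),"jig ext",np.percentile(J,[.5,99.5],axis=0).round(1).tolist())
E
python3 - <<'E'
from h import *
boards("a1"); b=jw(-9.7,-160)
rel([(*b,.017,3.5)])
E
```

```text
scene [299. 251.] z 0.0262 (array([538.9, -23.9]), array([197.9, 111.2]), -86.38) ctr jig [ -7.2 -10.1] relang 0.09 jig ext [[-61.4, -107.0], [47.6, 87.8]]
side [326. 265.] z 0.0245 (array([534.7, -22.4]), array([200.6, 109.7]), -86.41) ctr jig [-11.3  -8.3] relang 0.06 jig ext [[-65.0, -107.0], [42.4, 90.9]]
t 3.88 pos [ 0.5441 -0.1319  0.0191] yaw 3.52 jig [  -8.7 -118.2] F [-0.3  0.4  0.3] w 0.0002 j7 -0.74
[-0.001, 0.0418, 0.0021, 0.0008, -0.0008, 0.0004]
```

```bash
python3 - <<'E'
from h import *
rel([(*jw(-9,-124),.02,3.5),(*jw(-9,-124),.06,3.5),(*jw(-86,-9),.06,3.5),(*jw(-86,-9),.0165,3.5)])
E
```

```text
t 3.88 pos [ 0.5441 -0.1319  0.0191] yaw 3.52 jig [  -8.7 -118.2] F [-0.3  0.4  0.3] w 0.0002 j7 -0.74
[-0.0003, 0.0058, -0.0009, 0.0008, -0.0008, 0.0004]
[-0.0003, 0.0059, -0.0409, 0.0008, -0.0008, 0.0004]
[-0.0773, -0.1091, -0.0411, 0.0008, -0.0008, 0.0004]
[-0.0773, -0.1092, 0.0024, 0.0008, -0.0008, 0.0004]
```

Request:
{"op": "carry_out", "data": {
  "series": [
    [0,0.006,-0.001,0,0,0,255],
    [0,0.006,-0.041,0,0,0,255],
    [-0.04,-0.02,-0.041,0,0,0,255],
    [-0.077,-0.07,-0.041,0,0,0,135],
    [-0.077,-0.109,-0.041,0,0,0,135],
    [-0.077,-0.109,-0.041,0,0,0,135],
    [-0.077,-0.109,-0.015,0,0,0,135],
    [-0.077,-0.109,0.002,0,0,0,135],
    [-0.077,-0.109,0.002,0,0,0,135]
  ]
}}

```text
clock: 5.0
position: [0.4604, -0.0293, 0.0164]
tool_rot: [3.14, 0.0, 0.06]
force: [0.2, 0.5, 0.8]
grip_width: 0.0402
```

```bash
python3 - <<'E'
from h import *
rel([(*jw(-55,-9),.0165,3.53),(*jw(-50,-9),.0165,3.53)])
p,d=imaging.grab_frame("side");cv2.imwrite("pics/s2.png",cv2.resize(p[180:380,220:460],None,fx=3,fy=3))
E
```

```text
t 5.0 pos [ 0.4604 -0.0293  0.0164] yaw 3.42 jig [-85.9 -10.6] F [0.2 0.5 0.8] w 0.0402 j7 -0.81
[0.0309, -0.0016, -0.0001, 0.0014, 0.0002, -0.0019]
[0.0359, -0.0017, -0.0001, 0.0014, 0.0002, -0.0019]
```

View pics/s2.png

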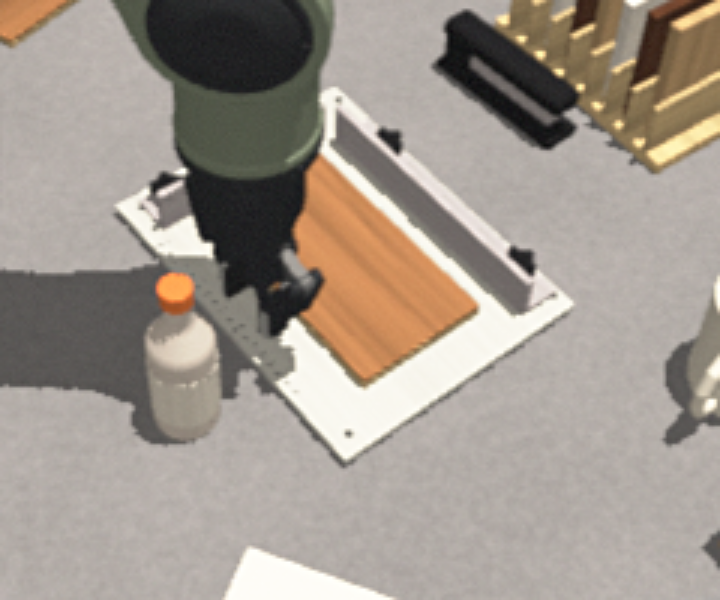

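Request:
{"op": "carry_out", "data": {
  "series": [
    [0.007,-0.001,0,0.001,0,-0.002,135],
    [0.013,-0.001,0,0.001,0,-0.002,135],
    [0.018,-0.001,0,0.001,0,-0.002,135],
    [0.023,-0.001,0,0.001,0,-0.002,135],
    [0.028,-0.001,0,0.001,0,-0.002,135],
    [0.031,-0.001,0,0.001,0,-0.002,135],
    [0.033,-0.001,0,0.001,0,-0.002,135],
    [0.034,-0.001,0,0.001,0,-0.002,135]
  ]
}}

```text
clock: 6.05
position: [0.4945, -0.0249, 0.0169]
tool_rot: [3.142, -0.001, 0.063]
force: [-0.8, 0.1, 0.3]
grip_width: 0.04
```

```bash
python3 - <<'E'
from h import *
rel([])
boards("a2")
E
```

```text
t 6.05 pos [ 0.4945 -0.0249  0.0169] yaw 3.63 jig [-51.6  -8.3] F [-0.8  0.1  0.3] w 0.04 j7 -0.84
scene [297. 256.] z 0.0262 (array([552.1, -23. ]), array([198.3,  96.1]), -86.45) ctr jig [  6. -10.] relang 0.02 jig ext [[-40.1, -108.4], [53.5, 88.0]]
side [352. 269.] z 0.0246 (array([557.9, -31.2]), array([182.5, 110.8]), -86.48) ctr jig [ 11.3 -18.5] relang -0.01 jig ext [[-42.9, -108.5], [66.4, 64.8]]
```

Request:
{"op": "carry_out", "data": {
  "series": [
    [0.001,0,0,0,0,0,135],
    [0.002,0,0,0,0,0,135],
    [0.003,0,0,0,0,0,135],
    [0.003,0,0,0,0,0,135]
  ]
}}

```text
clock: 6.65
position: [0.4965, -0.0247, 0.0168]
tool_rot: [-3.141, 0.001, 0.063]
force: [-7.1, -0.4, 4.7]
grip_width: 0.0403
```

```bash
python3 - <<'E'
from h import *
rel([(*jw(-60,-9),.018,3.53),(*jw(-60,-9),.06,3.5),(*jw(14,-132),.06,3.5),(*jw(14,-132),.0165,3.53)])
E
```

```text
t 6.65 pos [ 0.4965 -0.0247  0.0168] yaw 3.61 jig [-49.7  -8.2] F [-7.1 -0.4  4.7] w 0.0403 j7 -0.85
[-0.0104, 0.0007, -0.0012, -0.0005, 0.001, 0.0015]
[-0.0104, 0.0007, -0.0432, -0.0005, 0.001, 0.002]
[0.0634, 0.1238, -0.0433, -0.0005, 0.001, 0.002]
[0.0635, 0.1239, 0.0002, -0.0005, 0.001, 0.0015]
```

Request:
{"op": "carry_out", "data": {
  "series": [
    [-0.01,0.001,-0.001,0,0,0,135],
    [-0.01,0.001,-0.043,0,0,0,255],
    [0.03,0.04,-0.043,0,0,0,255],
    [0.063,0.09,-0.043,0,0,0,255],
    [0.063,0.124,-0.043,0,0,0,255],
    [0.063,0.124,-0.02,0,0,0,255],
    [0.063,0.124,0,0,0,0.001,255],
    [0.063,0.124,0,0,0,0.001,255]
  ]
}}

```text
clock: 7.65
position: [0.5673, -0.1438, 0.0157]
tool_rot: [-3.141, 0.001, 0.063]
force: [0.1, 0.3, 0.3]
grip_width: -0.0001
```

```bash
python3 - <<'E'
from h import *
rel([(*jw(14,-111),.0165,3.53),(*jw(14,-109),.0165,3.53)])
E
```

```text
t 7.65 pos [ 0.5673 -0.1438  0.0157] yaw 3.59 jig [  13.7 -131.5] F [0.1 0.3 0.3] w -0.0001 j7 -0.74
[0.0003, -0.0205, -0.0007, -0.0008, 0.0011, 0.001]
[0.0003, -0.0225, -0.0007, -0.0008, 0.0011, 0.001]
```

Request:
{"op": "carry_out", "data": {
  "series": [
    [0,-0.008,-0.001,0,0.001,0,255],
    [0,-0.013,-0.001,0,0.001,0,255],
    [0,-0.017,-0.001,0,0.001,0,255],
    [0,-0.02,-0.001,0,0.001,0,255],
    [0,-0.022,-0.001,0,0.001,0,255],
    [0,-0.0225,-0.001,0,0.001,0,255]
  ]
}}

```text
clock: 8.4
position: [0.5669, -0.122, 0.0181]
tool_rot: [3.141, -0.002, 0.062]
force: [-0.4, -1.9, 0.8]
grip_width: -0.0001
```

Request:
{"op": "carry_out", "data": {
  "series": [
    [0,-0.001,0,0,0,0,255],
    [0,-0.002,0,0,0,0,255],
    [0,-0.003,0,0,0,0,255],
    [0,-0.003,0,0,0,0,255]
  ]
}}

```text
clock: 8.9
position: [0.567, -0.121, 0.0183]
tool_rot: [3.139, -0.003, 0.061]
force: [1.7, -10.2, -0.7]
grip_width: 0.0
```

```bash
python3 - <<'E'
from h import *
rel([])
boards("a3")
E
```

```text
t 8.9 pos [ 0.567  -0.121   0.0183] yaw 3.49 jig [  14.8 -108.7] F [  1.7 -10.2  -0.7] w 0.0 j7 -0.77
scene [304. 257.] z 0.0263 (array([553.3, -13.8]), array([198.9,  92.6]), -86.51) ctr jig [ 7.8 -0.9] relang -0.04 jig ext [[-37.9, -98.2], [53.6, 97.6]]
side [332. 258.] z 0.0246 (array([558.5, -12.5]), array([200.5, 111.3]), -85.9) ctr jig [13.   0.1] relang 0.57 jig ext [[-41.8, -98.0], [66.7, 99.2]]
```

```bash
python3 - <<'E'
from h import *
g=(.5351,.3972)
rel([(*jw(14,-117),.02,3.53),(*jw(14,-117),.07,3.5),(*g,.12,16.4)])
E
```

```text
t 9.0 pos [ 0.5669 -0.121   0.0183] yaw 3.49 jig [  14.8 -108.7] F [ 3.2 -9.6 -1.2] w -0.0 j7 -0.77
[-0.0008, 0.0083, -0.0017, 0.0027, -0.0031, -0.0008]
[-0.0006, 0.0084, -0.0517, 0.0027, -0.0031, -0.0003]
[0.0, -0.5189, -0.1032, 0.0031, -0.0028, -0.2254]
```

Request:
{"op": "carry_out", "data": {
  "series": [
    [-0.001,0.008,-0.002,0.002,-0.003,0,255],
    [-0.001,0.008,-0.06,0.002,-0.003,0,200],
    [0,-0.05,-0.103,0.002,-0.003,-0.1,28],
    [0,-0.11,-0.103,0.002,-0.003,-0.225,28],
    [0,-0.519,-0.103,0.002,-0.003,-0.225,28],
    [0,-0.519,-0.103,0.002,-0.003,-0.225,28],
    [0,-0.519,-0.103,0.002,-0.003,-0.225,28],
    [0,-0.519,-0.103,0.002,-0.003,-0.225,28],
    [0,-0.519,-0.103,0.002,-0.003,-0.225,28],
    [0,-0.519,-0.103,0.002,-0.003,-0.225,28]
  ]
}}

```text
clock: 10.25
position: [0.536, 0.3615, 0.1211]
tool_rot: [-3.14, 0.001, 0.287]
force: [1.2, -0.3, 0.1]
grip_width: 0.0759
```

```bash
python3 - <<'E'
from h import *
g=(.5351,.3972)
rel([(*g,.12,16.4)])
E
```

```text
t 10.25 pos [0.536  0.3615 0.1211] yaw 16.47 jig [ 13.6 374.8] F [ 1.2 -0.3  0.1] w 0.0759 j7 -1.47
[0.0092, -0.0345, 0.0011, -0.002, 0.0013, 0.0012]
```

Request:
{"op": "carry_out", "data": {
  "series": [
    [0.009,-0.034,0.001,-0.002,0.001,0,28],
    [0.009,-0.034,0.001,-0.002,0.001,0,28]
  ]
}}

```text
clock: 10.5
position: [0.5343, 0.3976, 0.1193]
tool_rot: [-3.141, 0.001, 0.292]
force: [-0.2, -0.2, -1.4]
grip_width: 0.0761
```

```bash
python3 - <<'E'
from h import *
g=(.5351,.3972)
rel([(*g,.12,16.4),(*g,-.001,16.4)])
s=telemetry.observe()
p,d=imaging.grab_frame("wrist");cv2.imwrite("pics/w1.png",p);K,E=cam("wrist",s);C=cloud(d,K,E)
hsv=cv2.cvtColor(p,cv2.COLOR_BGR2HSV)
m=((hsv[...,0]<16)&(hsv[...,1]>95)).astype(np.uint8)
k,l,st,c=cv2.connectedComponentsWithStats(m)
for j in range(1,k):
    if st[j,4]>2000:
        v,u=np.where(l==j);print(st[j],np.median(C[l==j][:,2]),rect(ray(np.c_[u,v],K,E,.01)))
E
```

```text
t 10.5 pos [0.5343 0.3976 0.1193] yaw 16.71 jig [ 14.1 410.9] F [-0.2 -0.2 -1.4] w 0.0761 j7 -1.53
[0.0007, 0.0006, -0.0007, -0.0004, 0.0009, 0.0054]
[0.0008, 0.0007, 0.1203, -0.0004, 0.0009, 0.0054]
[  441     0   199   103 10107] 0.03774388735390055 (array([674.9, 305.9]), array([115.7,  52.7]), -73.35)
[  264   138   100   239 21938] 0.011033721429793086 (array([514.7, 391.2]), array([164.7,  59.8]), 16.57)
```

View pics/w1.png

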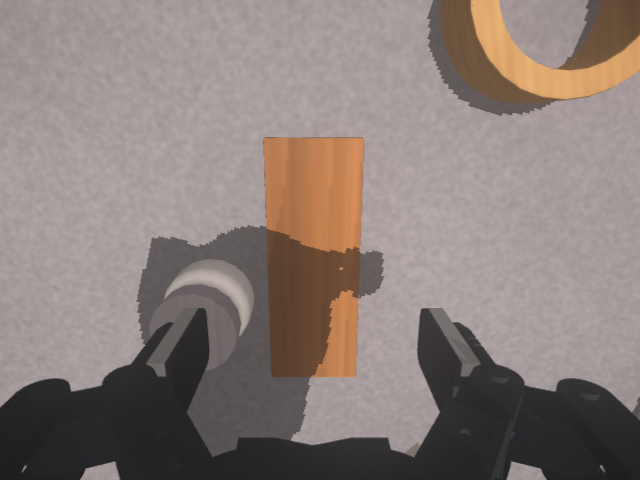

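Request:
{"op": "carry_out", "data": {
  "series": [
    [0.001,0.001,0.05,0,0.001,0.003,28],
    [0.001,0.001,0.09,0,0.001,0.003,28],
    [0.001,0.001,0.112,0,0.001,0.003,28],
    [0.001,0.001,0.119,0,0.001,0.003,28],
    [0.001,0.001,0.119,0,0.001,0.003,28]
  ]
}}

```text
clock: 11.18
position: [0.5375, 0.3938, 0.0019]
tool_rot: [3.142, -0.002, 0.284]
force: [-0.2, 0.9, -0.4]
grip_width: 0.0761
```

```bash
python3 - <<'E'
from h import *
rel([(.5351,.3972,-.001,16.4)])
p,d=imaging.grab_frame("side");cv2.imwrite("pics/s3.png",cv2.resize(p[80:240,140:350],None,fx=3.6,fy=3.6))
p,d=imaging.grab_frame("scene");cv2.imwrite("pics/s4.png",cv2.resize(p[150:310,400:610],None,fx=3.6,fy=3.6))
E
```

```text
t 11.18 pos [0.5375 0.3938 0.0019] yaw 16.26 jig [ 17.1 406.9] F [-0.2  0.9 -0.4] w 0.0761 j7 -1.45
[-0.0013, -0.0039, 0.0028, 0.0, -0.0019, -0.0024]
```

View pics/s4.png

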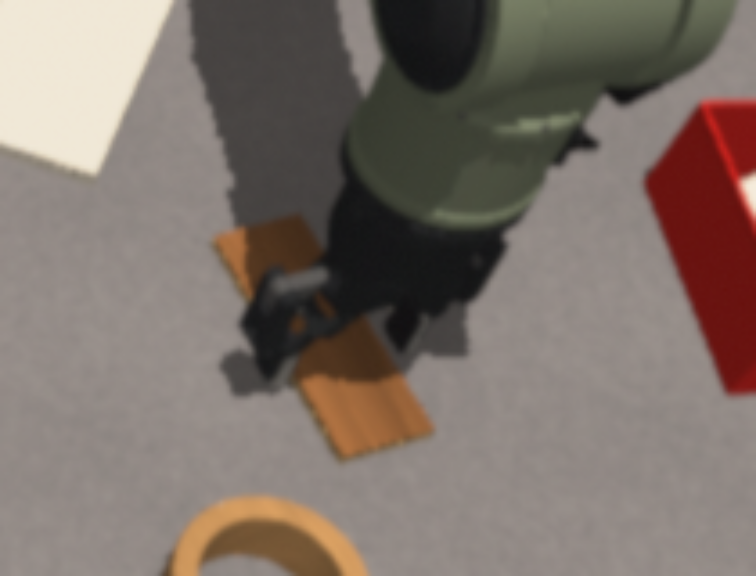

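Request:
{"op": "carry_out", "data": {
  "series": [
    [-0.001,-0.004,0.002,0,-0.001,-0.002,28],
    [-0.001,-0.004,0.002,0,-0.001,-0.002,90],
    [-0.001,-0.004,0.002,0,-0.001,-0.002,110],
    [-0.001,-0.004,0.002,0,-0.001,-0.002,120],
    [-0.001,-0.004,0.002,0,-0.001,-0.002,120],
    [-0.001,-0.004,0.002,0,-0.001,-0.002,120]
  ],
  "force": 30
}}

```text
clock: 12.02
position: [0.5347, 0.3982, -0.0005]
tool_rot: [-3.141, -0.0, 0.287]
force: [-1.9, 1.4, 6.3]
grip_width: 0.0587
```

```bash
python3 - <<'E'
from h import *
a=jw(15,27)
rel([(.5347,.3982,.1,16.4),(*a,.1,93.53),(*a,.05,93.53)])
E
```

```text
t 12.03 pos [ 5.347e-01  3.982e-01 -5.000e-04] yaw 16.42 jig [ 14.6 411.5] F [-1.9  1.4  6.3] w 0.0587 j7 -1.46
[0.0, -0.0001, -0.1005, -0.0008, -0.0005, 0.0004]
[-0.0853, 0.3748, -0.1008, -0.0003, -0.0009, -1.3458]
[-0.0853, 0.3749, -0.0508, -0.0003, -0.0009, -1.3458]
```

Request:
{"op": "carry_out", "data": {
  "series": [
    [0,0,-0.006,0,0,0,130],
    [0,0,-0.03,0,0,0,130],
    [0,0,-0.07,0,0,0,130],
    [0,0,-0.101,0,0,0,130],
    [0,0.04,-0.101,0,0,-0.1,130],
    [-0.012,0.085,-0.101,0,0,-0.26,130],
    [-0.025,0.13,-0.101,0,0,-0.42,130],
    [-0.037,0.175,-0.101,0,0,-0.58,130],
    [-0.049,0.22,-0.101,0,0,-0.74,130],
    [-0.061,0.265,-0.101,0,0,-0.9,130]
  ]
}}

```text
clock: 13.28
position: [0.5514, 0.1243, 0.1016]
tool_rot: [3.14, -0.001, 1.191]
force: [0.8, -0.9, -0.8]
grip_width: 0.0588
```

```bash
python3 - <<'E'
from h import *
a=jw(15,27)
rel([(*a,.1,93.53),(*a,.05,93.53)])
E
```

```text
t 13.28 pos [0.5514 0.1243 0.1016] yaw 68.25 jig [ 14.4 137.1] F [ 0.8 -0.9 -0.8] w 0.0588 j7 -0.37
[-0.0993, 0.0476, 0.0017, 0.0018, -0.0002, -0.4413]
[-0.0993, 0.0475, 0.0517, 0.0018, -0.0002, -0.4413]
```

Request:
{"op": "carry_out", "data": {
  "series": [
    [-0.035,0.02,0.001,0.001,0,-0.15,130],
    [-0.07,0.035,0.001,0.001,0,-0.3,130],
    [-0.099,0.047,0.001,0.001,0,-0.441,130],
    [-0.099,0.047,0.02,0.001,0,-0.441,130],
    [-0.099,0.047,0.03,0.001,0,-0.441,130],
    [-0.099,0.047,0.03,0.001,0,-0.441,130]
  ]
}}

```text
clock: 14.02
position: [0.5573, 0.0169, 0.0702]
tool_rot: [-3.14, 0.0, 1.627]
force: [0.8, 0.4, -1.3]
grip_width: 0.059
```

```bash
python3 - <<'E'
from h import *
a=jw(15,27)
rel([(*a,.03,93.53),(*a,.0245,93.53)])
p,d=imaging.grab_frame("side");cv2.imwrite("pics/s5.png",cv2.resize(p[180:340,230:440],None,fx=3.6,fy=3.6))
p,d=imaging.grab_frame("scene");cv2.imwrite("pics/s6.png",cv2.resize(p[180:320,210:400],None,fx=4,fy=4))
E
```

```text
t 14.03 pos [0.5573 0.0169 0.0702] yaw 93.24 jig [13.7 29.5] F [ 0.8  0.4 -1.3] w 0.059 j7 0.15
[-0.0025, 0.0014, 0.0402, -0.0014, 0.0002, -0.005]
[-0.0025, 0.0014, 0.0457, -0.0014, 0.0002, -0.005]
```

View pics/s5.png

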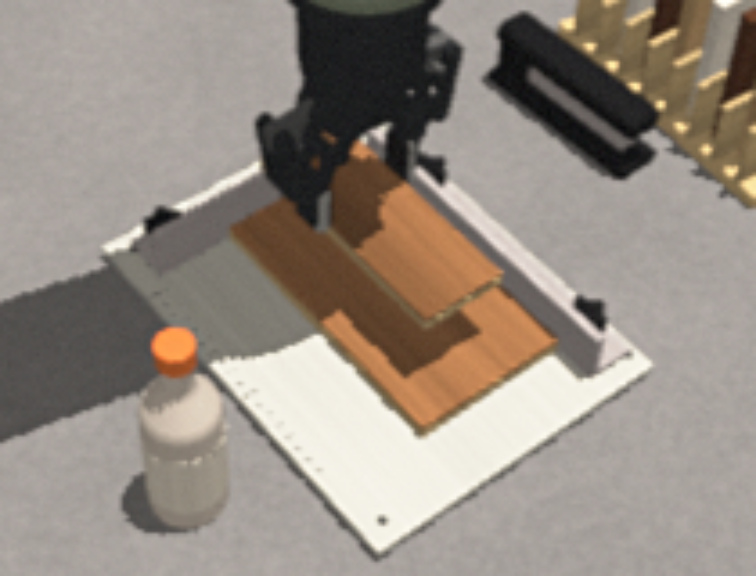

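View pics/s6.png

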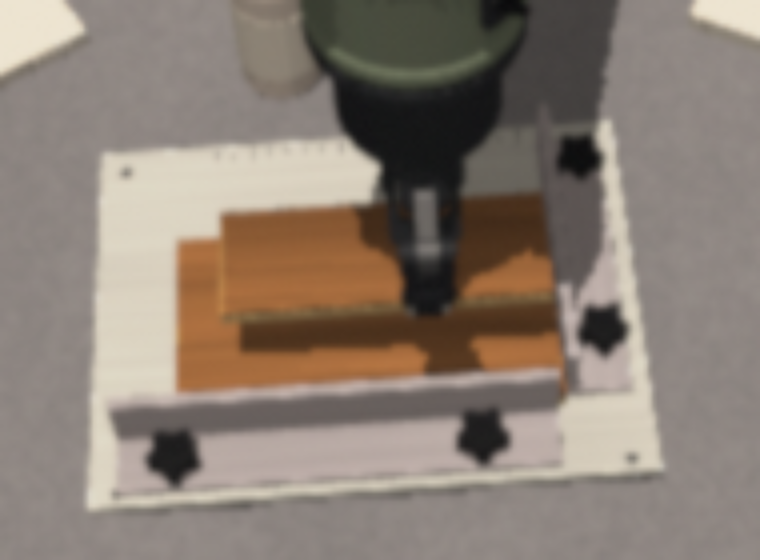

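Request:
{"op": "carry_out", "data": {
  "series": [
    [-0.0025,0.0015,0.015,-0.001,0,-0.004,130],
    [-0.0025,0.0015,0.03,-0.001,0,-0.004,130],
    [-0.0025,0.0015,0.04,-0.001,0,-0.004,130],
    [-0.0025,0.0015,0.043,-0.001,0,-0.004,130],
    [-0.0025,0.0015,0.043,-0.001,0,-0.004,130]
  ]
}}

```text
clock: 14.75
position: [0.5591, 0.0143, 0.0269]
tool_rot: [-3.142, -0.0, 1.631]
force: [-0.9, -0.7, -1.3]
grip_width: 0.0587
```

```bash
python3 - <<'E'
from h import *
a=jw(15,27)
rel([(*a,.0245,93.53),(*a,.0235,93.53)])
E
```

```text
t 14.75 pos [0.5591 0.0143 0.0269] yaw 93.46 jig [15.2 26.8] F [-0.9 -0.7 -1.3] w 0.0587 j7 0.18
[0.0002, -0.0002, 0.0024, -0.0001, -0.0001, -0.0012]
[0.0002, -0.0002, 0.0034, -0.0001, -0.0001, -0.0012]
```

Request:
{"op": "carry_out", "data": {
  "series": [
    [0,0,0.0015,0,0,0,130],
    [0,0,0.003,0,0,0,130],
    [0,0,0.003,0,0,0,130]
  ]
}}

```text
clock: 15.12
position: [0.5591, 0.0144, 0.0241]
tool_rot: [3.141, -0.0, 1.631]
force: [-0.3, 0.2, -1.1]
grip_width: 0.059
```

Request:
{"op": "carry_out", "data": {
  "series": [
    [0,0,0.001,0,0,0,130],
    [0,0,0.002,0,0,0,130],
    [0,0,0.002,0,0,0,130]
  ]
}}

```text
clock: 15.5
position: [0.5593, 0.0144, 0.0233]
tool_rot: [3.141, -0.001, 1.631]
force: [-7.2, 0.3, 29.1]
grip_width: 0.0585
```

Request:
{"op": "carry_out", "data": {
  "series": [
    [0,0,-0.0015,0,0,0,130],
    [0,0,-0.0015,0,0,0,40],
    [0,0,-0.0015,0,0,0,40],
    [0,0,-0.015,0,0,0,40],
    [0,0,-0.05,0,0,0,40],
    [0,0,-0.075,0,0,0,120]
  ]
}}

```text
clock: 16.25
position: [0.5594, 0.0142, 0.0991]
tool_rot: [3.14, -0.0, 1.631]
force: [0.1, -0.0, -0.2]
grip_width: 0.0552
```

```bash
python3 - <<'E'
from h import *
rel([])
boards("b1")
E
```

```text
t 16.25 pos [0.5594 0.0142 0.0991] yaw 93.45 jig [15.6 26.7] F [ 0.1 -0.  -0.2] w 0.0552 j7 0.15
scene [300. 256.] z 0.0346 (array([558.4, -13.7]), array([197.4,  91.7]), -86.46) ctr jig [12.9 -1.1] relang 0.01 jig ext [[-32.3, -99.2], [58.2, 96.4]]
side [340. 260.] z 0.0274 (array([556.8, -15.2]), array([201.2, 110.2]), -86.58) ctr jig [11.2 -2.5] relang -0.11 jig ext [[-42.8, -101.9], [65.4, 95.0]]
```

View pics/b1_side.png

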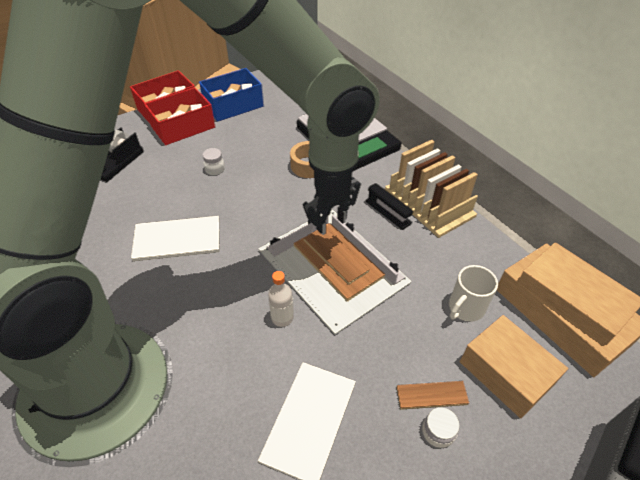

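```bash
python3 - <<'E'
from h import *
a=jw(-36,4)
rel([(*a,.08,3.53),(*a,.0275,3.53)])
E
```

```text
t 16.35 pos [0.5605 0.0143 0.1002] yaw 93.45 jig [16.7 26.8] F [-0.7  0.1 -0.3] w 0.0453 j7 0.15
[-0.0228, -0.0528, 0.02, 0.0031, -0.0039, 1.5694]
[-0.0229, -0.053, 0.0725, 0.0031, -0.0039, 1.5694]
```

Request:
{"op": "carry_out", "data": {
  "series": [
    [-0.004,-0.01,0,0.001,-0.002,0.18,135],
    [-0.008,-0.02,0.002,0.001,-0.002,0.36,135],
    [-0.012,-0.03,0.01,0.001,-0.002,0.54,135],
    [-0.016,-0.04,0.01,0.001,-0.002,0.72,135],
    [-0.02,-0.05,0.02,0.001,-0.002,0.9,135],
    [-0.023,-0.053,0.02,0.001,-0.002,1.08,135],
    [-0.023,-0.053,0.02,0.001,-0.002,1.26,135],
    [-0.023,-0.053,0.02,0.001,-0.002,1.44,135],
    [-0.023,-0.053,0.04,0.001,-0.002,1.57,135],
    [-0.023,-0.053,0.055,0.001,-0.002,1.57,135]
  ]
}}

```text
clock: 17.6
position: [0.5074, -0.0116, 0.0413]
tool_rot: [3.141, 0.002, 0.062]
force: [-0.3, 0.6, 1.7]
grip_width: 0.0401
```

```bash
python3 - <<'E'
from h import *
rel([(*jw(-36,4),.028,3.53),(*jw(-36,4),.0275,3.53),(*jw(-1,4),.0275,3.53)])
E
```

```text
t 17.6 pos [ 0.5074 -0.0116  0.0413] yaw 3.58 jig [-37.9   4.1] F [-0.3  0.6  1.7] w 0.0401 j7 -0.89
[0.002, 0.0001, 0.0132, 0.0008, 0.0022, 0.0008]
[0.002, 0.0001, 0.0137, 0.0008, 0.0022, 0.0008]
[0.037, 0.0002, 0.0137, 0.0008, 0.0022, 0.0008]
```

Request:
{"op": "carry_out", "data": {
  "series": [
    [0,0,0.01,0.001,0.002,0.001,135],
    [0,0,0.012,0.001,0.002,0.001,135],
    [0,0,0.012,0.001,0.002,0.001,135]
  ]
}}

```text
clock: 17.98
position: [0.5077, -0.0121, 0.0303]
tool_rot: [-3.141, -0.001, 0.061]
force: [0.2, -0.3, -0.1]
grip_width: 0.0403
```

```bash
python3 - <<'E'
from h import *
rel([(*jw(-1,4),.0275,3.53)])
E
```

```text
t 17.98 pos [ 0.5077 -0.0121  0.0303] yaw 3.48 jig [-37.6   3.7] F [ 0.2 -0.3 -0.1] w 0.0403 j7 -0.87
[0.0366, -0.0004, 0.0028, -0.0007, -0.0006, -0.0009]
```

Request:
{"op": "carry_out", "data": {
  "series": [
    [0.008,0,0.0025,0,0,-0.001,135],
    [0.014,0,0.0025,0,0,-0.001,135],
    [0.02,0,0.0025,0,0,-0.001,135],
    [0.025,0,0.0025,0,0,-0.001,135],
    [0.03,0,0.0025,0,0,-0.001,135],
    [0.034,0,0.0025,0,0,-0.001,135],
    [0.037,0,0.0025,0,0,-0.001,135],
    [0.038,0,0.0025,0,0,-0.001,135]
  ]
}}

```text
clock: 18.98
position: [0.5455, -0.0095, 0.0275]
tool_rot: [-3.141, -0.0, 0.061]
force: [-3.2, 0.8, 1.1]
grip_width: 0.0403
```

Request:
{"op": "carry_out", "data": {
  "series": [
    [0.001,0,0,0,0,0,135],
    [0.002,0,0,0,0,0,135],
    [0.002,0,0,0,0,0,135]
  ]
}}

```text
clock: 19.35
position: [0.5457, -0.0095, 0.0273]
tool_rot: [-3.14, 0.003, 0.061]
force: [-10.4, -0.3, 7.8]
grip_width: 0.0403
```

```bash
python3 - <<'E'
from h import *
rel([(*jw(-10,4),.028,3.53),(*jw(-10,4),.06,3.53),(*jw(40,-95),.07,3.53),(*jw(40,-95),.0275,3.53)])
E
```

```text
t 19.35 pos [ 0.5457 -0.0095  0.0273] yaw 3.5 jig [0.5 3.9] F [-10.4  -0.3   7.8] w 0.0403 j7 -0.91
[-0.0105, -0.0001, -0.0007, -0.0012, 0.0029, -0.0006]
[-0.0106, -0.0002, -0.0327, -0.0012, 0.0029, -0.0006]
[0.0395, 0.0988, -0.0429, -0.0012, 0.0029, -0.0006]
[0.0396, 0.0989, -0.0004, -0.0012, 0.0029, -0.0006]
```

Request:
{"op": "carry_out", "data": {
  "series": [
    [-0.01,0,-0.001,0,0,0,135],
    [-0.01,0,-0.033,0,0.001,0,255],
    [0.01,0.05,-0.043,0,0.001,0,255],
    [0.04,0.099,-0.043,0,0.001,0,255],
    [0.04,0.099,-0.043,0,0.001,0,255],
    [0.04,0.099,-0.015,0,0.001,0,255],
    [0.04,0.099,-0.001,0,0.001,0,255],
    [0.04,0.099,-0.001,0,0.001,0,255]
  ]
}}

```text
clock: 20.35
position: [0.5928, -0.1054, 0.0279]
tool_rot: [-3.141, 0.0, 0.062]
force: [0.1, -0.4, 1.4]
grip_width: -0.0003
```

```bash
python3 - <<'E'
from h import *
rel([(*jw(40,-95),.0275,3.53),(*jw(40,-74),.0275,3.53)])
E
```

```text
t 20.35 pos [ 0.5928 -0.1054  0.0279] yaw 3.52 jig [ 41.5 -94.7] F [ 0.1 -0.4  1.4] w -0.0003 j7 -0.81
[-0.0015, 0.0003, 0.0004, -0.0008, 0.0001, -0.0001]
[-0.0015, -0.0207, 0.0004, -0.0008, 0.0001, -0.0001]
```

Request:
{"op": "carry_out", "data": {
  "series": [
    [-0.001,-0.006,0.0003,0,0,0,255],
    [-0.001,-0.01,0.0003,0,0,0,255],
    [-0.001,-0.014,0.0003,0,0,0,255],
    [-0.001,-0.017,0.0003,0,0,0,255],
    [-0.001,-0.019,0.0003,0,0,0,255],
    [-0.001,-0.021,0.0003,0,0,0,255],
    [-0.001,-0.0215,0.0003,0,0,0,255]
  ]
}}

```text
clock: 21.22
position: [0.5912, -0.0846, 0.0282]
tool_rot: [-3.141, -0.001, 0.061]
force: [1.1, -3.5, -0.2]
grip_width: 0.0002
```

Request:
{"op": "carry_out", "data": {
  "series": [
    [0,-0.001,0,0,0,0,255],
    [0,-0.002,0,0,0,0,255],
    [0,-0.002,0,0,0,0,255]
  ]
}}

```text
clock: 21.6
position: [0.5912, -0.0844, 0.0285]
tool_rot: [3.139, -0.002, 0.06]
force: [0.8, -10.0, -0.0]
grip_width: -0.0
```

```bash
python3 - <<'E'
from h import *
g=(.5225,-.3755)
rel([(*jw(40,-82),.028,3.53),(*jw(40,-82),.09,3.53),(*g,.12,-30.4)])
E
```

```text
t 21.6 pos [ 0.5912 -0.0844  0.0285] yaw 3.43 jig [ 41.3 -73.6] F [  0.8 -10.   -0. ] w -0.0 j7 -0.84
[-0.0013, 0.0084, 0.0005, 0.0021, -0.0022, -0.0017]
[-0.0011, 0.0085, -0.0615, 0.0021, -0.0022, -0.0017]
[-0.0858, 0.2867, -0.0911, 0.0014, -0.0027, 0.5905]
```

```bash
python3 - <<'E'
from h import *
g=(.4952,-.3596)
rel([(*g,.12,-30.35)])
E
```

```text
t 21.6 pos [ 0.5912 -0.0844  0.0285] yaw 3.43 jig [ 41.3 -73.6] F [  0.8 -10.   -0. ] w -0.0 j7 -0.84
[-0.1121, 0.2692, -0.0912, 0.0014, -0.0027, 0.5896]
```

Request:
{"op": "carry_out", "data": {
  "series": [
    [0,0.008,0,0.001,-0.001,0,255],
    [0,0.008,-0.045,0.001,-0.001,0,255],
    [-0.01,0.03,-0.091,0.001,-0.001,0.1,70],
    [-0.04,0.09,-0.091,0.001,-0.001,0.25,70],
    [-0.065,0.15,-0.091,0.001,-0.001,0.4,70],
    [-0.09,0.21,-0.091,0.001,-0.001,0.55,70],
    [-0.112,0.269,-0.091,0.001,-0.001,0.59,70],
    [-0.112,0.269,-0.091,0.001,-0.001,0.59,70],
    [-0.112,0.269,-0.091,0.001,-0.001,0.59,70]
  ]
}}

```text
clock: 22.72
position: [0.4953, -0.3581, 0.1188]
tool_rot: [-3.139, 0.001, -0.53]
force: [-0.1, 0.3, -0.5]
grip_width: 0.0622
```

```bash
python3 - <<'E'
from h import *
s=telemetry.observe()
p,d=imaging.grab_frame("wrist");cv2.imwrite("pics/w2.png",p);K,E=cam("wrist",s);C=cloud(d,K,E)
hsv=cv2.cvtColor(p,cv2.COLOR_BGR2HSV)
m=((hsv[...,0]<16)&(hsv[...,1]>95)).astype(np.uint8)
k,l,st,c=cv2.connectedComponentsWithStats(m)
for j in range(1,k):
    if st[j,4]>2000:
        v,u=np.where(l==j);print(st[j],np.median(C[l==j][:,2]),rect(ray(np.c_[u,v],K,E,.01)))
g=(.4952,-.3596)
rel([(*g,.12,-30.35),(*g,.001,-30.35)])
boards("b2")
E
```

```text
[ 131    0  148   60 4486] 0.048379845039186964 (array([ 628.8, -368.4]), array([80.2, 29.6]), 59.58)
[  277    70    79   213 15535] 0.01101845444413363 (array([ 524.2, -377.8]), array([129.9,  44.9]), -30.3)
t 22.77 pos [ 0.496  -0.3569  0.1187] yaw -30.25 jig [ -70.5 -339.8] F [-0.3  0.5 -0.9] w 0.062 j7 -0.94
[0.0006, 0.0027, -0.0013, -0.0028, 0.0009, 0.0017]
[0.0008, 0.003, 0.1177, -0.0028, 0.0009, 0.0017]
scene [301. 256.] z 0.0286 (array([554.7, -13.6]), array([199.5,  92.4]), -86.44) ctr jig [ 9.2 -0.8] relang 0.03 jig ext [[-36.5, -99.9], [54.9, 97.6]]
side [339. 259.] z 0.0264 (array([560.1, -10.8]), array([208.8, 117. ]), -86.27) ctr jig [14.7  1.7] relang 0.2 jig ext [[-42.6, -101.5], [72.3, 103.7]]
```

View pics/w2.png

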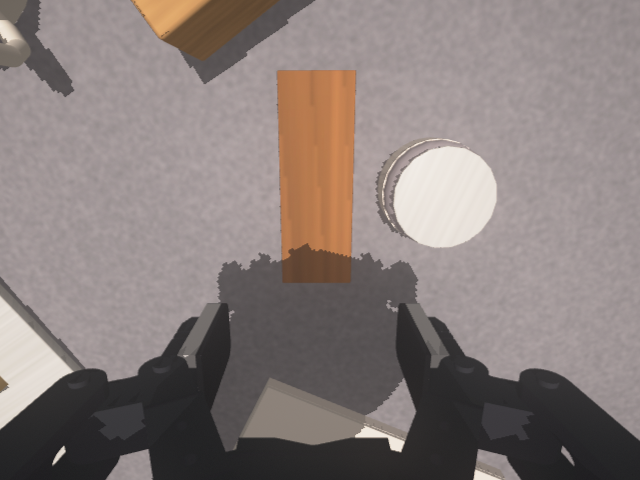

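Request:
{"op": "carry_out", "data": {
  "series": [
    [0.002,0.003,0.05,-0.003,0.001,0.002,70],
    [0.002,0.003,0.08,-0.003,0.001,0.002,70],
    [0.002,0.003,0.08,-0.003,0.001,0.002,70]
  ]
}}

```text
clock: 23.25
position: [0.4957, -0.3594, 0.0374]
tool_rot: [3.141, 0.003, -0.529]
force: [0.3, -0.1, 1.6]
grip_width: 0.0619
```

```bash
python3 - <<'E'
from h import *
g=(.4959,-.3609)
rel([(*g,.03,-30.35),(*g,.001,-30.35)])
E
```

```text
t 23.25 pos [ 0.4957 -0.3594  0.0374] yaw -30.31 jig [ -71.  -342.3] F [ 0.3 -0.1  1.6] w 0.0619 j7 -0.88
[0.001, 0.0011, 0.0074, 0.0007, 0.0026, 0.0006]
[0.001, 0.0011, 0.0364, 0.0007, 0.0026, 0.0006]
```

Request:
{"op": "carry_out", "data": {
  "series": [
    [0.001,0.001,0.025,0.001,0.002,0,70],
    [0.001,0.001,0.035,0.001,0.002,0,70],
    [0.001,0.001,0.036,0.001,0.002,0,70],
    [0.001,0.001,0.036,0.001,0.002,0,135],
    [0.001,0.001,0.036,0.001,0.002,0,160],
    [0.001,0.001,0.036,0.001,0.002,0,160],
    [0.001,0.001,0.036,0.001,0.002,0,160]
  ],
  "force": 30
}}

```text
clock: 24.12
position: [0.4967, -0.3628, 0.0041]
tool_rot: [-3.141, -0.004, -0.53]
force: [-0.8, 1.3, 5.3]
grip_width: 0.0437
```

```bash
python3 - <<'E'
from h import *
rel([(.4959,-.3609,.1,-30.35)])
p,d=imaging.grab_frame("side");cv2.imwrite("pics/s7.png",cv2.resize(p[320:480,350:560],None,fx=3.6,fy=3.6))
E
```

```text
t 24.12 pos [ 0.4967 -0.3628  0.0041] yaw -30.39 jig [ -70.2 -345.7] F [-0.8  1.3  5.3] w 0.0437 j7 -0.84
[-0.0013, -0.0012, -0.0959, -0.0001, -0.0038, -0.0008]
```

View pics/s7.png

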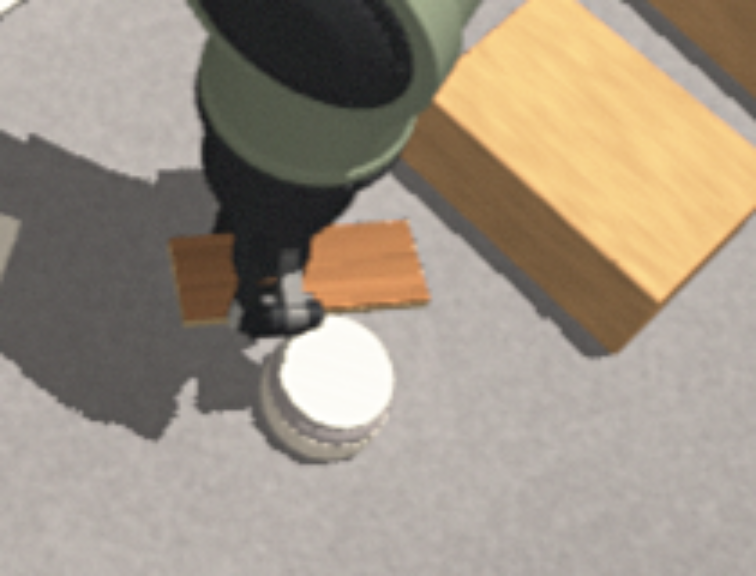

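```bash
python3 - <<'E'
from h import *
a=jw(27.5,-7.3)
rel([(.4967,-.3628,.12,-30.35),(*a,.12,93.53)])
E
```

```text
t 24.18 pos [ 0.4967 -0.3628  0.0041] yaw -30.4 jig [ -70.2 -345.8] F [-1.1  1.8  5.5] w 0.0437 j7 -0.84
[0.0004, -0.0, -0.1159, -0.0001, -0.0037, -0.0008]
[-0.1074, -0.3354, -0.1163, 0.004, -0.0023, -2.1629]
```

Request:
{"op": "carry_out", "data": {
  "series": [
    [0,0,-0.006,0,-0.002,0,165],
    [0,0,-0.03,0,-0.002,0,165],
    [0,0,-0.07,0,-0.002,0,165],
    [0,0,-0.116,0,-0.002,0,165],
    [-0.005,-0.02,-0.116,0,-0.002,-0.15,165],
    [-0.02,-0.06,-0.116,0,-0.002,-0.33,165],
    [-0.035,-0.1,-0.116,0,-0.002,-0.51,165],
    [-0.05,-0.14,-0.116,0,-0.002,-0.69,165],
    [-0.06,-0.18,-0.116,0,-0.002,-0.87,165],
    [-0.07,-0.21,-0.116,0,-0.002,-1.05,165]
  ]
}}

```text
clock: 25.42
position: [0.5425, -0.1445, 0.1204]
tool_rot: [3.139, -0.001, 0.526]
force: [0.5, -0.6, -0.3]
grip_width: 0.0436
```

```bash
python3 - <<'E'
from h import *
a=jw(27.5,-7.3)
rel([(*a,.1,93.53)])
E
```

```text
t 25.43 pos [ 0.5425 -0.1445  0.1204] yaw 30.13 jig [ -11.1 -130.7] F [ 0.5 -0.6 -0.3] w 0.0436 j7 -0.43
[0.0897, -0.0931, 0.0202, 0.0024, 0.0008, -1.1066]
```

Request:
{"op": "carry_out", "data": {
  "series": [
    [0.01,-0.015,0,0.001,0,-0.18,165],
    [0.025,-0.03,0,0.001,0,-0.36,165],
    [0.04,-0.045,0,0.001,0,-0.54,165],
    [0.055,-0.06,0,0.001,0,-0.72,165],
    [0.075,-0.08,0,0.001,0,-0.9,165],
    [0.09,-0.093,0.01,0.001,0,-1.107,165],
    [0.09,-0.093,0.03,0.001,0,-1.107,165],
    [0.09,-0.093,0.05,0.001,0,-1.107,165],
    [0.09,-0.093,0.05,0.001,0,-1.107,165]
  ]
}}

```text
clock: 26.55
position: [0.5735, -0.0212, 0.0689]
tool_rot: [-3.14, 0.002, 1.626]
force: [-0.3, 0.2, -0.0]
grip_width: 0.0439
```

```bash
python3 - <<'E'
from h import *
a=jw(27.5,-7.3)
rel([(*a,.05,93.53),(*a,.041,93.53),(*a,.0381,93.53)])
p,d=imaging.grab_frame("side");cv2.imwrite("pics/s8.png",cv2.resize(p[180:340,230:440],None,fx=3.6,fy=3.6))
p,d=imaging.grab_frame("scene");cv2.imwrite("pics/s9.png",cv2.resize(p[180:320,210:400],None,fx=4,fy=4))
E
```

```text
t 26.55 pos [ 0.5735 -0.0212  0.0689] yaw 93.15 jig [27.4 -9.6] F [-0.3  0.2 -0. ] w 0.0439 j7 0.23
[0.0023, 0.0001, 0.0189, -0.0017, 0.002, -0.0067]
[0.0023, 0.0001, 0.0279, -0.0017, 0.002, -0.0067]
[0.0023, 0.0001, 0.0308, -0.0017, 0.002, -0.0067]
```

View pics/s8.png

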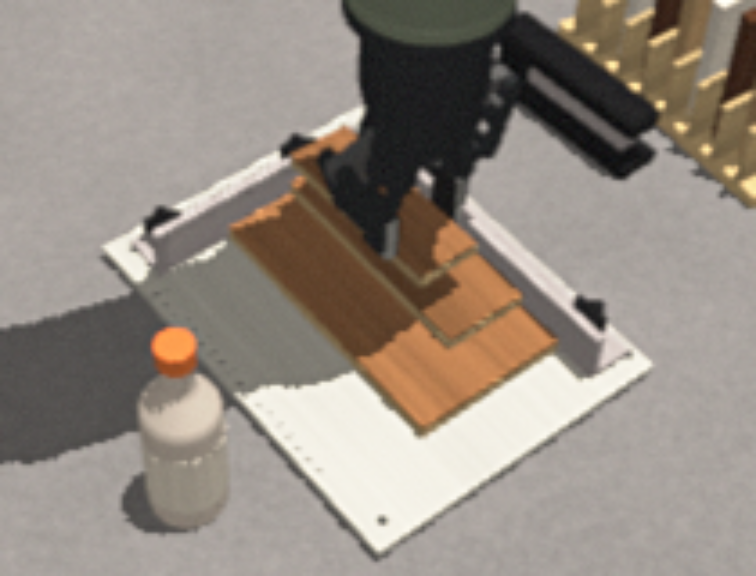

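View pics/s9.png

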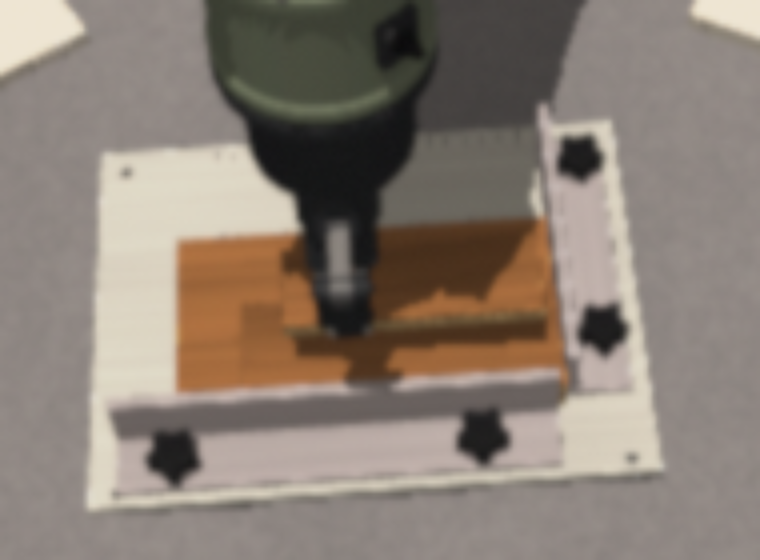

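Request:
{"op": "carry_out", "data": {
  "series": [
    [0.002,0,0.01,-0.001,0.001,-0.005,165],
    [0.002,0,0.02,-0.001,0.001,-0.005,165],
    [0.002,0,0.026,-0.001,0.001,-0.005,165],
    [0.002,0,0.028,-0.001,0.001,-0.005,165],
    [0.002,0,0.028,-0.001,0.001,-0.005,165]
  ]
}}

```text
clock: 27.28
position: [0.5737, -0.0188, 0.0404]
tool_rot: [3.141, 0.0, 1.631]
force: [-0.1, 0.1, 0.0]
grip_width: 0.0433
```

```bash
python3 - <<'E'
from h import *
a=jw(27.5,-7.3)
rel([(*a,.0381,93.53)])
E
```

```text
t 27.27 pos [ 0.5737 -0.0188  0.0404] yaw 93.46 jig [27.9 -7.1] F [-0.1  0.1  0. ] w 0.0433 j7 0.24
[-0.0002, -0.0004, 0.0023, 0.0001, 0.0001, -0.0013]
```

Request:
{"op": "carry_out", "data": {
  "series": [
    [0,0,0.001,0,0,0,165],
    [0,0,0.002,0,0,0,165],
    [0,0,0.002,0,0,0,165]
  ]
}}

```text
clock: 27.65
position: [0.5738, -0.0187, 0.0386]
tool_rot: [3.141, -0.0, 1.631]
force: [0.2, 0.7, -0.2]
grip_width: 0.0436
```

Request:
{"op": "carry_out", "data": {
  "series": [
    [0,0,0.001,0,0,0,165],
    [0,0,0.001,0,0,0,165]
  ]
}}

```text
clock: 27.9
position: [0.5739, -0.0186, 0.038]
tool_rot: [3.141, -0.0, 1.631]
force: [-2.7, 0.7, 10.7]
grip_width: 0.0438
```

Request:
{"op": "carry_out", "data": {
  "series": [
    [0,0,-0.0005,0,0,0,150],
    [0,0,-0.0005,0,0,0,105],
    [0,0,-0.0005,0,0,0,105],
    [0,0,-0.01,0,0,0,105],
    [0,0,-0.04,0,0,0,105],
    [0,0,-0.065,0,0,0,105]
  ]
}}

```text
clock: 28.65
position: [0.5738, -0.0187, 0.104]
tool_rot: [3.141, 0.0, 1.631]
force: [0.2, -0.3, 0.2]
grip_width: 0.0502
```

```bash
python3 - <<'E'
from h import *
a=jw(-24,5)
rel([(*a,.09,3.53),(*a,.04,3.53)])
p,d=imaging.grab_frame("side");cv2.imwrite("pics/s10.png",cv2.resize(p[180:340,230:440],None,fx=3.6,fy=3.6))
E
```

```text
t 28.65 pos [ 0.5738 -0.0187  0.104 ] yaw 93.45 jig [28.  -7.1] F [ 0.2 -0.3  0.2] w 0.0502 j7 0.22
[0.012, -0.052, 0.014, 0.0006, -0.0006, 1.5695]
[0.012, -0.052, 0.064, 0.0006, -0.0006, 1.5695]
```

View pics/s10.png

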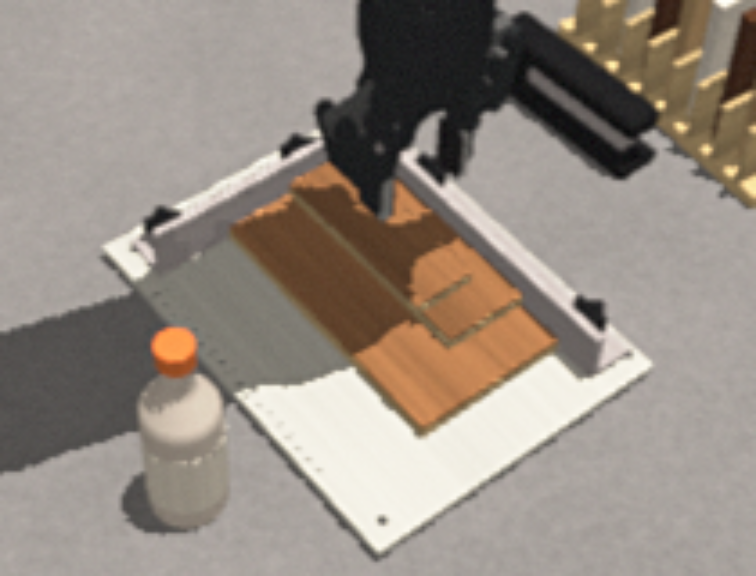

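```bash
python3 - <<'E'
from h import *
a=jw(-13,20)
rel([(*a,.09,3.53),(*a,.045,3.53)])
E
```

```text
t 28.7 pos [ 0.5752 -0.0189  0.1069] yaw 93.44 jig [29.3 -7.3] F [2.4 0.2 4.4] w 0.0505 j7 0.21
[0.0272, -0.0424, 0.0167, 0.0033, -0.0034, 1.5692]
[0.0272, -0.0426, 0.0617, 0.0033, -0.0034, 1.5692]
```

Request:
{"op": "carry_out", "data": {
  "series": [
    [0.004,-0.008,0,0.001,-0.001,0.18,135],
    [0.008,-0.016,0.002,0.001,-0.001,0.36,135],
    [0.012,-0.024,0.008,0.001,-0.001,0.54,135],
    [0.016,-0.03,0.01,0.001,-0.001,0.72,135],
    [0.02,-0.038,0.015,0.001,-0.001,0.9,135],
    [0.027,-0.043,0.015,0.001,-0.001,1.08,135],
    [0.027,-0.043,0.015,0.001,-0.001,1.26,135],
    [0.027,-0.043,0.02,0.001,-0.001,1.44,135],
    [0.027,-0.043,0.035,0.001,-0.001,1.57,135],
    [0.027,-0.043,0.052,0.001,-0.001,1.57,135]
  ]
}}

```text
clock: 29.95
position: [0.5295, 0.006, 0.0502]
tool_rot: [3.142, 0.0, 0.063]
force: [0.5, -0.5, -0.3]
grip_width: 0.04
```

Request:
{"op": "carry_out", "data": {
  "series": [
    [0,0,0,0,0,0,135]
  ]
}}

```text
clock: 30.08
position: [0.5287, 0.0057, 0.0497]
tool_rot: [-3.141, 0.003, 0.064]
force: [0.4, 0.0, 1.1]
grip_width: 0.0402
```

```bash
python3 - <<'E'
from h import *
rel([(*jw(-13,20),.0375,3.53),(*jw(15,20),.0375,3.53)])
E
```

```text
t 30.07 pos [0.5287 0.0057 0.0497] yaw 3.68 jig [-15.6  20.1] F [0.4 0.  1.1] w 0.0402 j7 -0.94
[0.0027, 0.0001, 0.0122, -0.0001, 0.0026, 0.0026]
[0.0307, 0.0002, 0.0121, -0.0001, 0.0026, 0.0026]
```

Request:
{"op": "carry_out", "data": {
  "series": [
    [0,0,0.008,0,0.001,0.002,135],
    [0,0,0.012,0,0.001,0.002,135],
    [0,0,0.012,0,0.001,0.002,135]
  ]
}}

```text
clock: 30.45
position: [0.5292, 0.0056, 0.0385]
tool_rot: [-3.141, 0.0, 0.06]
force: [-0.8, -0.9, -0.4]
grip_width: 0.04
```

```bash
python3 - <<'E'
from h import *
rel([(*jw(15,20),.0375,3.53)])
E
```

```text
t 30.45 pos [0.5292 0.0056 0.0385] yaw 3.41 jig [-15.1  20. ] F [-0.8 -0.9 -0.4] w 0.04 j7 -0.93
[0.0301, -0.0001, 0.001, -0.0001, 0.0, -0.0021]
```

Request:
{"op": "carry_out", "data": {
  "series": [
    [0.006,0,0.001,0,0,-0.002,135],
    [0.011,0,0.001,0,0,-0.002,135],
    [0.016,0,0.001,0,0,-0.002,135],
    [0.02,0,0.001,0,0,-0.002,135],
    [0.024,0,0.001,0,0,-0.002,135],
    [0.027,0,0.001,0,0,-0.002,135],
    [0.029,0,0.001,0,0,-0.002,135],
    [0.0305,0,0.001,0,0,-0.002,135]
  ]
}}

```text
clock: 31.45
position: [0.5596, 0.0075, 0.0375]
tool_rot: [-3.141, 0.0, 0.061]
force: [-6.2, -0.8, 1.1]
grip_width: 0.0402
```

Request:
{"op": "carry_out", "data": {
  "series": [
    [0.001,0,0,0,0,0,135],
    [0.001,0,0,0,0,0,135]
  ]
}}

```text
clock: 31.7
position: [0.5596, 0.0074, 0.0374]
tool_rot: [-3.141, 0.002, 0.061]
force: [-6.6, -0.4, 5.2]
grip_width: 0.0404
```

```bash
python3 - <<'E'
from h import *
rel([])
E
```

```text
t 31.7 pos [0.5596 0.0074 0.0374] yaw 3.5 jig [15.4 19.9] F [-6.6 -0.4  5.2] w 0.0404 j7 -0.95
```

```bash
python3 - <<'E'
from h import *
rel([(*jw(6,20),.038,3.53),(*jw(6,20),.07,3.53),(*jw(46,-62),.07,3.53),(*jw(46,-62),.038,3.53)])
E
```

```text
t 31.7 pos [0.5596 0.0074 0.0374] yaw 3.5 jig [15.4 19.9] F [-6.6 -0.4  5.2] w 0.0404 j7 -0.95
[-0.0094, -0.0001, -0.0006, -0.0004, 0.002, -0.0006]
[-0.0094, -0.0001, -0.0326, -0.0004, 0.002, -0.0006]
[0.0306, 0.0819, -0.0327, -0.0004, 0.002, -0.0006]
[0.0307, 0.0819, -0.0007, -0.0004, 0.002, -0.0006]
```

Request:
{"op": "carry_out", "data": {
  "series": [
    [-0.009,0,-0.001,0,0.001,0,135],
    [-0.009,0,-0.033,0,0.001,0,255],
    [0.01,0.04,-0.033,0,0.001,0,255],
    [0.03,0.082,-0.033,0,0.001,0,255],
    [0.03,0.082,-0.033,0,0.001,0,255],
    [0.03,0.082,-0.015,0,0.001,0,255],
    [0.03,0.082,-0.002,0,0.001,0,255],
    [0.03,0.082,-0.002,0,0.001,0,255]
  ]
}}

```text
clock: 32.7
position: [0.5947, -0.0717, 0.0382]
tool_rot: [-3.141, 0.001, 0.062]
force: [0.4, -0.7, 0.3]
grip_width: 0.0001
```

```bash
python3 - <<'E'
from h import *
rel([(*jw(46,-62),.038,3.53),(*jw(46,-39),.038,3.53)])
E
```

```text
t 32.7 pos [ 0.5947 -0.0717  0.0382] yaw 3.55 jig [ 45.5 -61.2] F [ 0.4 -0.7  0.3] w 0.0001 j7 -0.86
[0.0005, 0.0008, 0.0002, -0.0004, 0.001, 0.0003]
[0.0005, -0.0222, 0.0002, -0.0004, 0.001, 0.0003]
```

Request:
{"op": "carry_out", "data": {
  "series": [
    [0,-0.006,0,0,0,0,255],
    [0,-0.01,0,0,0,0,255],
    [0,-0.014,0,0,0,0,255],
    [0,-0.017,0,0,0,0,255],
    [0,-0.02,0,0,0,0,255],
    [0,-0.022,0,0,0,0,255],
    [0,-0.0235,0,0,0,0,255],
    [0,-0.024,0,0,0,0,255]
  ]
}}

```text
clock: 33.7
position: [0.5942, -0.0492, 0.0396]
tool_rot: [3.141, -0.001, 0.061]
force: [0.2, -6.5, 0.8]
grip_width: 0.0004
```

```bash
python3 - <<'E'
from h import *
rel([])
E
```

```text
t 33.7 pos [ 0.5942 -0.0492  0.0396] yaw 3.48 jig [ 46.4 -38.7] F [ 0.2 -6.5  0.8] w 0.0004 j7 -0.9
```

Request:
{"op": "carry_out", "data": {
  "series": [
    [0,0.01,-0.001,0,0,0,255],
    [0,0.01,-0.05,0,0,0,255],
    [-0.02,0.01,-0.11,0,0,0,255],
    [-0.04,0,-0.17,0,0,0,255],
    [-0.06,-0.03,-0.2,0,0,0,255],
    [-0.06,-0.03,-0.2,0,0,0,255],
    [-0.06,-0.03,-0.2,0,0,0,255],
    [-0.06,-0.03,-0.2,0,0,0,255]
  ]
}}

```text
clock: 34.7
position: [0.5322, -0.0231, 0.2388]
tool_rot: [3.141, 0.0, 0.06]
force: [-0.1, -0.1, 0.9]
grip_width: 0.0001
```

```bash
python3 - <<'E'
from h import *
rel([])
p,d=imaging.grab_frame("wrist");cv2.imwrite("pics/w3.png",p)
boards("c1")
E
```

```text
t 34.7 pos [ 0.5322 -0.0231  0.2388] yaw 3.45 jig [-13.9  -8.9] F [-0.1 -0.1  0.9] w 0.0001 j7 -1.11
scene [301. 256.] z 0.0288 (array([554.3, -13.3]), array([199.7,  94.1]), -86.14) ctr jig [ 8.8 -0.4] relang 0.33 jig ext [[-36.7, -99.9], [55.0, 97.8]]
side [339. 258.] z 0.0264 (array([563.5,  -6.7]), array([216.6, 123.3]), -86.63) ctr jig [18.4  5.6] relang -0.16 jig ext [[-42.5, -101.4], [78.7, 110.5]]
```

View pics/w3.png

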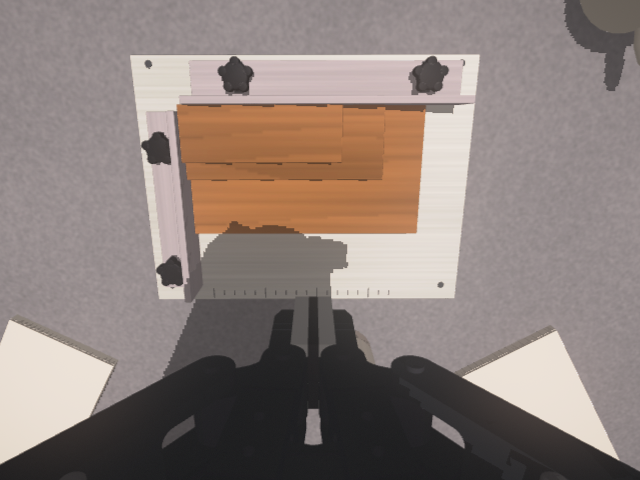

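View pics/c1_side.png

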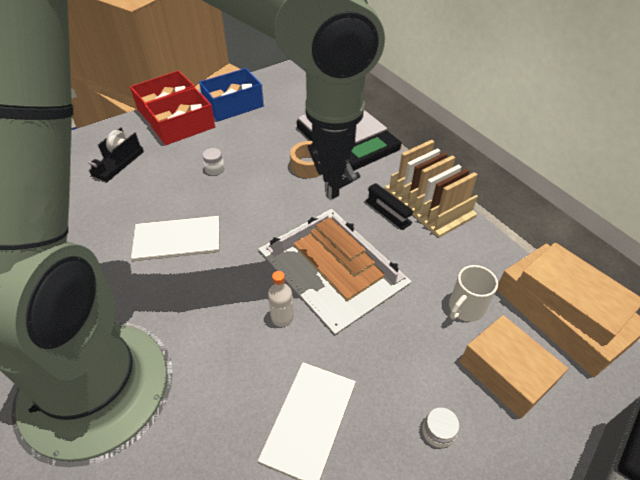

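```bash
python3 - <<'E'
from h import *
s=telemetry.observe();K,E=cam("wrist",s)
p=cv2.imread("pics/w3.png");g=cv2.GaussianBlur(cv2.cvtColor(p,cv2.COLOR_BGR2GRAY),(3,3),0).astype(float)
def edge(name,rng,lo,hi,vert,z):
    pts=[]
    for i in rng:
        a=g[lo:hi,i] if not vert else g[i,lo:hi]
        k=lo+np.argmax(abs(np.gradient(a)))
        pts.append((i,k) if not vert else (k,i))
    J=wj(ray(np.array(pts),K,E,z))
    a,b=(J[:,1],J[:,0]) if not vert else (J[:,0],J[:,1])
    q=np.polyfit(a,b,1)
    for _ in range(4):
        r=b-np.polyval(q,a);k=abs(r)<max(1,1.5*np.median(abs(r)));q=np.polyfit(a[k],b[k],1)
    print(name,"mid",np.round(np.polyval(q,a.mean()),1),"ang",np.degrees(q[0]).round(2),"at",J.min(0).round(),J.max(0).round(),k.mean().round(2))
edge("small near x=25",range(195,338),156,168,0,.044)
edge("mid near x=10",range(205,380),173,187,0,.034)
edge("large near x=-40",range(360,412),227,240,0,.024)
edge("small end y=-30",range(112,156),335,350,1,.044)
edge("mid end y=-65",range(112,176),376,390,1,.034)
edge("large end y=-100",range(115,230),410,432,1,.024)
cv2.imwrite("pics/w3c.png",cv2.resize(p[50:250,130:490],None,fx=2.2,fy=2.2,interpolation=cv2.INTER_CUBIC))
for t in ["scene","side"]:
    n=t;f=np.load(f"pics/c1_{n}.npz");f0=np.load(f"pics/{n}0.npz")
    df=cv2.absdiff(f["p"],f0["p"]).max(2)
    cv2.imwrite(f"pics/df_{n}.png",df)
E
```

```text
small near x=25 mid 26.0 ang -0.42 at [ 24. -29.] [26. 87.] 0.85
mid near x=10 mid 9.2 ang 0.03 at [  9. -65.] [10. 82.] 1.0
large near x=-40 mid -40.0 ang 0.12 at [-40. -98.] [-40. -52.] 1.0
small end y=-30 mid -31.9 ang 1.79 at [ 31. -34.] [ 64. -27.] 0.77
mid end y=-65 mid -67.5 ang 1.8 at [ 14. -69.] [ 64. -66.] 0.92
large end y=-100 mid -102.7 ang 0.03 at [ -36. -103.] [  62. -102.] 1.0
```

View pics/w3c.png

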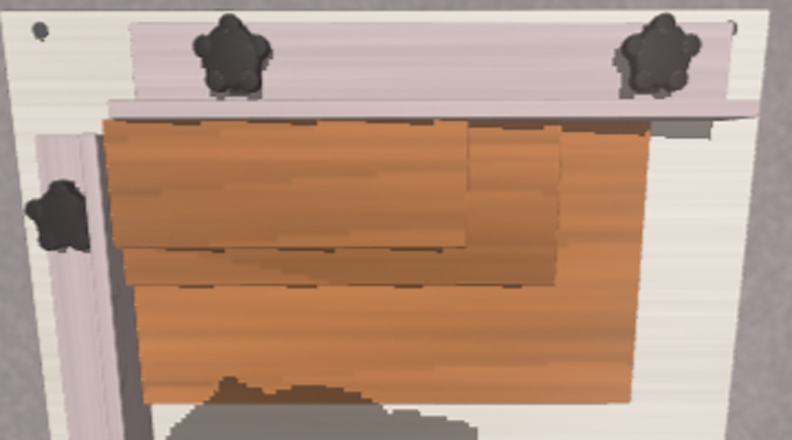

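View pics/df_scene.png

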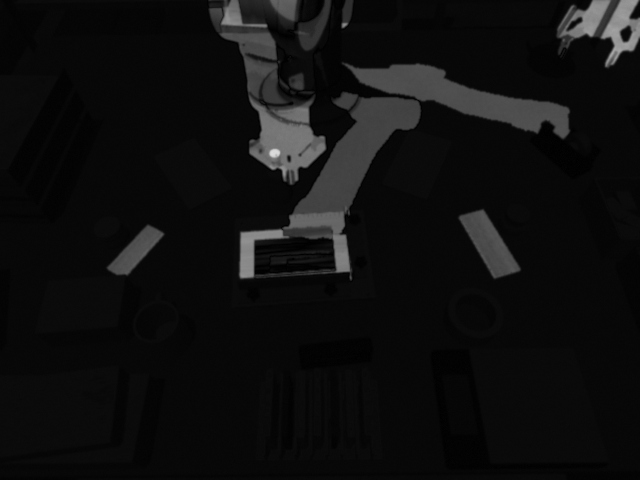

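View pics/df_side.png

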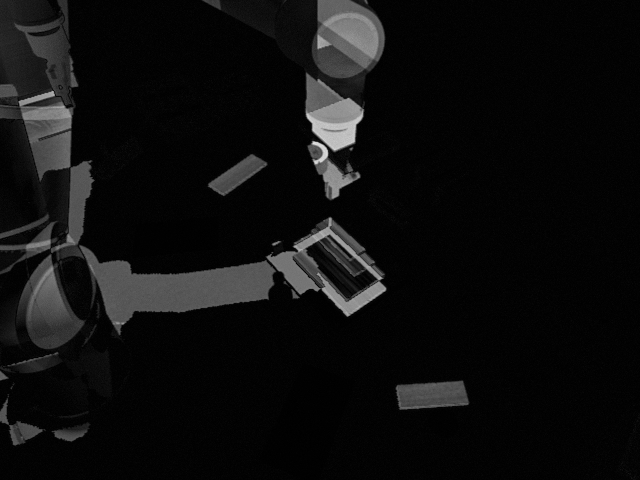

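Request:
{"op": "carry_out", "data": {
  "series": [
    [0,-0.01,0.05,0,0,0,255],
    [0,-0.01,0.1,0,0,0,255],
    [0,-0.01,0.11,0,0,0,255],
    [0,-0.01,0.11,0,0,0,255],
    [0,-0.01,0.11,0,0,0,255]
  ]
}}

```text
clock: 35.48
position: [0.5326, -0.0126, 0.131]
tool_rot: [-3.141, -0.003, 0.061]
force: [0.3, 0.2, -0.0]
grip_width: -0.0002
```

```bash
python3 - <<'E'
from h import *
s=telemetry.observe();print(s["position"])
p,d=imaging.grab_frame("wrist");cv2.imwrite("pics/w4.png",p);np.savez("pics/w4.npz",p=p,d=d,pos=s["position"],rot=s["tool_rot"])
E
```

```text
[ 0.53257829 -0.01255799  0.13101854]
```

View pics/w4.png

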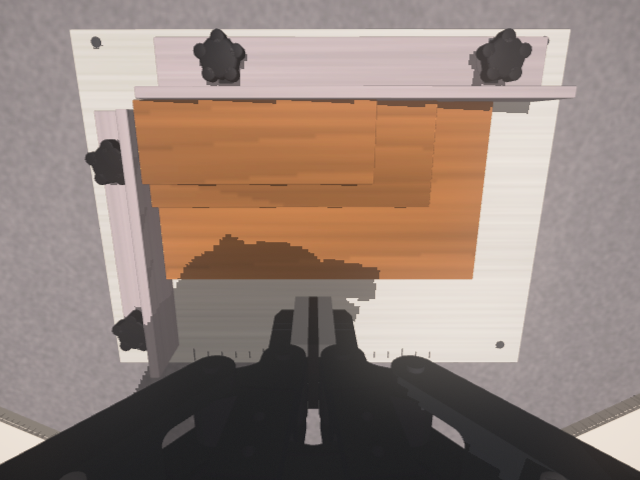

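```bash
python3 - <<'E'
from h import *
f=np.load("pics/w4.npz");s=dict(position=f["pos"],tool_rot=f["rot"]);K,E=cam("wrist",s)
p=f["p"];g=cv2.GaussianBlur(p,(3,3),0).astype(float)
C=cloud(f["d"],K,E)
for n,(v,u) in dict(small=(145,250),small_l=(145,165),small_r=(145,350),mid=(195,300),mid2=(150,405),large=(235,420),large2=(215,190)).items():
    print(n,np.median(C[v-5:v+6,u-5:u+6,2]).round(4),end="; ")
print()
def edge(name,rng,lo,hi,vert,z):
    pts=[]
    for i in rng:
        a=g[lo:hi,i] if not vert else g[i,lo:hi]
        w=np.abs(np.gradient(a,axis=0)).sum(1);k=np.argmax(w);l=max(0,k-2);w2=w[l:k+3]
        k=lo+l+(w2*np.arange(len(w2))).sum()/w2.sum()
        pts.append((i,k) if not vert else (k,i))
    J=wj(ray(np.array(pts),K,E,z))
    a,b=(J[:,1],J[:,0]) if not vert else (J[:,0],J[:,1])
    q=np.polyfit(a,b,1)
    for _ in range(6):
        r=b-np.polyval(q,a);k=abs(r)<max(.5,2*np.median(abs(r)));q=np.polyfit(a[k],b[k],1)
    print(name,"mid",np.round(np.polyval(q,a.mean()),1),"ang",np.degrees(q[0]).round(2),"inl",k.mean().round(2),"sd",np.std((b-np.polyval(q,a))[k]).round(2))
edge("small near x=25",range(155,370),178,190,0,.044)
edge("mid near x=10",range(165,425),200,214,0,.034)
edge("large near x=-40",range(385,468),272,286,0,.024)
edge("small end y=-30",range(110,178),368,381,1,.044)
edge("mid end y=-65",range(112,200),426,442,1,.034)
edge("large end y=-100",range(112,270),466,498,1,.024)
edge("longfence top edge x=70",range(160,480),92,101,0,.052)
edge("shortfence top y=100",range(120,300),118,160,1,.052)
edge("small far x=70",range(160,340),98,106,0,.044)
edge("small left y=100",range(108,178),130,148,1,.044)
cv2.imwrite("pics/w4c.png",cv2.resize(p[80:300,110:250],None,fx=3.6,fy=2.7,interpolation=cv2.INTER_CUBIC))
E
```

```text
small 0.0451; small_l 0.0452; small_r 0.045; mid 0.0351; mid2 0.0349; large 0.025; large2 0.0252; 
small near x=25 mid 25.5 ang -0.42 inl 0.97 sd 0.26
mid near x=10 mid 9.9 ang -0.34 inl 0.9 sd 0.18
large near x=-40 mid -40.0 ang 0.07 inl 1.0 sd 0.01
small end y=-30 mid -32.4 ang 0.29 inl 0.69 sd 0.15
mid end y=-65 mid -68.3 ang -0.17 inl 0.78 sd 0.19
large end y=-100 mid -103.0 ang -0.04 inl 1.0 sd 0.04
longfence top edge x=70 mid 70.7 ang 0.03 inl 1.0 sd 0.07
shortfence top y=100 mid 97.6 ang -0.04 inl 0.76 sd 0.05
small far x=70 mid 70.6 ang 0.09 inl 1.0 sd 0.07
small left y=100 mid 99.6 ang -8.27 inl 1.0 sd 0.88
```

View pics/w4c.png

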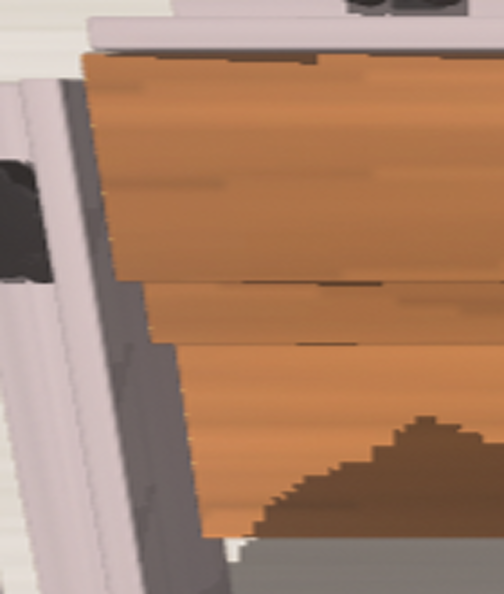

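```bash
python3 - <<'E'
from h import *
rel([(*jw(-9,17.5),.05,3.53),(*jw(-9,17.5),.0285,3.53)])
E
```

```text
t 35.52 pos [ 0.5325 -0.0123  0.1309] yaw 3.51 jig [-12.9   1.9] F [ 0.1 -0.   0.4] w -0.0 j7 -1.01
[0.0036, -0.0156, 0.081, -0.0003, -0.0032, -0.0004]
[0.0035, -0.0156, 0.1025, -0.0003, -0.0032, -0.0004]
```

Request:
{"op": "carry_out", "data": {
  "series": [
    [0.001,-0.01,0.04,0,0,0,135],
    [0.001,-0.0155,0.08,0,0,0,135],
    [0.001,-0.0155,0.097,0,0,0,135],
    [0.001,-0.0155,0.099,0,0,0,135],
    [0.001,-0.0155,0.099,0,0,0,135]
  ]
}}

```text
clock: 36.15
position: [0.5327, 0.0029, 0.0317]
tool_rot: [3.142, -0.003, 0.061]
force: [0.5, -0.4, 0.2]
grip_width: 0.0401
```

```bash
python3 - <<'E'
from h import *
rel([(*jw(-9,17.5),.028,3.53),(*jw(.5,17.5),.028,3.53)])
E
```

```text
t 36.15 pos [0.5327 0.0029 0.0317] yaw 3.49 jig [-11.8  17. ] F [ 0.5 -0.4  0.2] w 0.0401 j7 -0.91
[0.0028, -0.0005, 0.0037, 0.0001, -0.0027, -0.0008]
[0.0123, -0.0005, 0.0037, 0.0001, -0.0027, -0.0008]
```

Request:
{"op": "carry_out", "data": {
  "series": [
    [0,0,0.0035,0,-0.003,-0.001,135],
    [0.005,0,0.0035,0,-0.003,-0.001,135],
    [0.009,0,0.0035,0,-0.003,-0.001,135],
    [0.012,0,0.0035,0,-0.003,-0.001,135],
    [0.013,0,0.0035,0,-0.003,-0.001,135],
    [0.014,0,0.0035,0,-0.003,-0.001,135],
    [0.014,0,0.0035,0,-0.003,-0.001,135]
  ]
}}

```text
clock: 37.02
position: [0.5447, 0.0041, 0.0268]
tool_rot: [-3.141, 0.004, 0.062]
force: [-6.9, -1.1, 4.6]
grip_width: 0.0403
```

```bash
python3 - <<'E'
from h import *
rel([(*jw(-7,17.5),.03,3.53),(*jw(-7,35),.05,3.53),(*jw(5,35),.05,3.53),(*jw(5,35),.0375,3.53)])
E
```

```text
t 37.02 pos [0.5447 0.0041 0.0268] yaw 3.56 jig [ 0.3 17.5] F [-6.9 -1.1  4.6] w 0.0403 j7 -0.93
[-0.0073, -0.0, -0.0032, -0.0004, 0.004, 0.0005]
[-0.0074, -0.0175, -0.0231, -0.0004, 0.004, 0.0005]
[0.0046, -0.0175, -0.0232, -0.0004, 0.004, 0.0005]
[0.0047, -0.0175, -0.0107, -0.0004, 0.004, 0.0005]
```

Request:
{"op": "carry_out", "data": {
  "series": [
    [-0.008,0,-0.003,0,0.002,0,135],
    [-0.008,-0.01,-0.028,0,0.002,0,135],
    [-0.004,-0.0175,-0.03,0,0.002,0,135],
    [0.003,-0.0175,-0.03,0,0.002,0,135],
    [0.003,-0.0175,-0.015,0,0.002,0,135],
    [0.003,-0.0175,-0.0115,0,0.002,0,135],
    [0.003,-0.0175,-0.0115,0,0.002,0,135]
  ]
}}

```text
clock: 37.9
position: [0.5472, 0.0212, 0.0377]
tool_rot: [3.141, 0.001, 0.061]
force: [0.1, -0.1, 0.8]
grip_width: 0.0404
```

```bash
python3 - <<'E'
from h import *
rel([(*jw(5,35),.0375,3.53),(*jw(15.5,35),.0375,3.53)])
E
```

```text
t 37.9 pos [0.5472 0.0212 0.0377] yaw 3.52 jig [ 3.9 34.5] F [ 0.1 -0.1  0.8] w 0.0404 j7 -0.97
[0.0011, -0.0005, 0.0002, 0.0003, 0.0013, -0.0001]
[0.0116, -0.0005, 0.0002, 0.0003, 0.0013, -0.0001]
```

Request:
{"op": "carry_out", "data": {
  "series": [
    [0.005,0,0,0,0,0,135],
    [0.009,0,0,0,0,0,135],
    [0.011,0,0,0,0,0,135],
    [0.012,0,0,0,0,0,135],
    [0.013,0,0,0,0,0,135],
    [0.013,0,0,0,0,0,135]
  ]
}}

```text
clock: 38.65
position: [0.5588, 0.0225, 0.0382]
tool_rot: [-3.141, 0.004, 0.062]
force: [-12.5, -0.2, 7.1]
grip_width: 0.0403
```

```bash
python3 - <<'E'
from h import *
rel([])
E
```

```text
t 38.65 pos [0.5588 0.0225 0.0382] yaw 3.56 jig [15.5 35. ] F [-12.5  -0.2   7.1] w 0.0403 j7 -0.98
```

Request:
{"op": "carry_out", "data": {
  "series": [
    [-0.01,0,-0.001,0,0,0,135],
    [-0.012,0.005,-0.05,0,0,0,255],
    [-0.026,0.035,-0.09,0,0,0,255],
    [-0.026,0.035,-0.092,0,0,0,255],
    [-0.026,0.035,-0.092,0,0,0,255],
    [-0.026,0.035,-0.092,0,0,0,255]
  ]
}}

```text
clock: 39.4
position: [0.5367, -0.0133, 0.1297]
tool_rot: [-3.141, 0.001, 0.063]
force: [0.1, -0.1, 0.3]
grip_width: -0.0002
```

```bash
python3 - <<'E'
from h import *
s=telemetry.observe();print(s["position"],s["clock"])
p,d=imaging.grab_frame("wrist");cv2.imwrite("pics/w5.png",p)
K,E=cam("wrist",s)
C=cloud(d,K,E);g=cv2.GaussianBlur(p,(3,3),0).astype(float)
# predicted pixel of jig points
def proj(x,y,z):
    w=np.r_[jw(x,y),z];c=E[:3,:3].T@(w-E[:3,3]);return K[:2,:2]@(c[:2]/c[2])+K[:2,2]
def edge(name,A,B,z,vert):
    a=proj(*A,z);b=proj(*B,z);pts=[]
    for t in np.linspace(.08,.92,120):
        u,v=a+(b-a)*t
        if vert: i=int(round(v));lo=int(u-7);seg=g[i,lo:lo+15]
        else: i=int(round(u));lo=int(v-7);seg=g[lo:lo+15,i]
        w=np.abs(np.gradient(seg,axis=0)).sum(1);k=np.argmax(w);l=max(0,k-2);w2=w[l:k+3]
        k=lo+l+(w2*np.arange(len(w2))).sum()/w2.sum()
        pts.append((k,i) if vert else (i,k))
    J=wj(ray(np.array(pts),K,E,z))
    x,y=(J[:,0],J[:,1]) if vert else (J[:,1],J[:,0])
    q=np.polyfit(x,y,1)
    for _ in range(6):
        r=y-np.polyval(q,x);k=abs(r)<max(.4,2*np.median(abs(r)));q=np.polyfit(x[k],y[k],1)
    print(name,np.polyval(q,x.mean()).round(1),"ang",np.degrees(q[0]).round(2),"inl",k.mean().round(2))
edge("small near 25",(25,95),(25,-30),.044,0)
edge("mid near 10",(10,95),(10,-65),.034,0)
edge("large near -40",(-40,-30),(-40,-100),.024,0)
edge("small end -30",(65,-30),(25,-30),.044,1)
edge("mid end -65",(65,-65),(10,-65),.034,1)
edge("large end -100",(60,-100),(-40,-100),.024,1)
edge("long fence top 70",(70,80),(70,-110),.052,0)
edge("short fence top 100",(55,100),(-60,100),.052,1)
for n,(x,y) in dict(s=(47,35),s2=(47,85),s3=(47,-15),m=(17,0),m2=(40,-50),l=(-20,-60)).items():
    u,v=proj(x,y,.04).astype(int);print(n,np.median(C[v-4:v+5,u-4:u+5,2]).round(4),end=" ")
E
```

```text
[ 0.53674296 -0.01325385  0.12967718] 39.4
small near 25 25.5 ang -0.33 inl 0.65
mid near 10 9.9 ang -0.16 inl 1.0
large near -40 -40.0 ang 0.27 inl 1.0
small end -30 -32.7 ang -0.26 inl 0.94
mid end -65 -68.1 ang 0.64 inl 0.95
large end -100 -103.0 ang -0.01 inl 1.0
long fence top 70 70.7 ang 0.03 inl 1.0
short fence top 100 99.0 ang 3.72 inl 0.98
s 0.0451 s2 0.0451 s3 0.045 m 0.0349 m2 0.035 l 0.0251
```

View pics/w5.png

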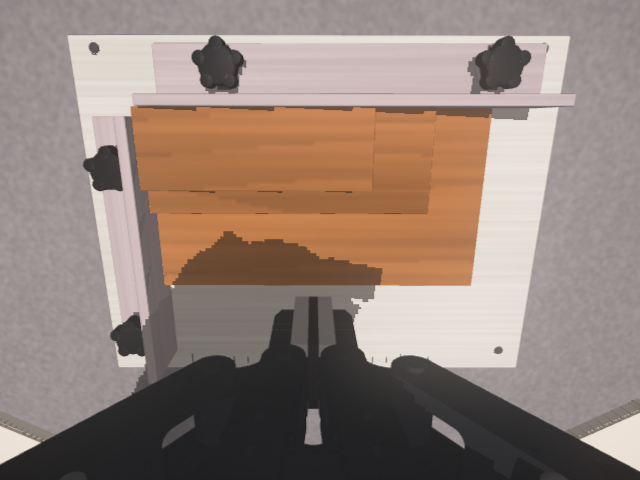

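Request:
{"op": "carry_out", "data": {
  "series": [
    [0,0,-0.05,0,0,0,255],
    [0,0,-0.1,0,0,0,255],
    [0,0,-0.1,0,0,0,255],
    [0,0,-0.1,0,0,0,255]
  ]
}}

```text
clock: 39.95
position: [0.5367, -0.0134, 0.2296]
tool_rot: [-3.141, 0.001, 0.063]
force: [0.5, 0.1, -0.2]
grip_width: -0.0002
```

```bash
python3 - <<'E'
from h import *
rel([])
for n in ["scene","side"]:
    p,_=imaging.grab_frame(n);f0=np.load(f"pics/{n}0.npz")["p"];df=cv2.absdiff(p,f0).max(2)
    K,E=cam(n)
    for nm,w in dict(jar=(.472,.45,.03),tin=(.4865,-.434,.025),bottle=(.378,-.067,.03),mug=(.729,-.267,.05),tape=(.70,.319,.02),stapler=(.765,.05,.03),carton=(.68,-.424,.04)).items():
        c=E[:3,:3].T@(np.array(w)-E[:3,3]);u,v=(K[:2,:2]@(c[:2]/c[2])+K[:2,2]).astype(int)
        print(n,nm,np.percentile(df[v-14:v+14,u-14:u+14],[50,95]),end="; ")
from workcell import ticket
print(ticket.job_done())
E
```

```text
t 39.95 pos [ 0.5367 -0.0134  0.2296] yaw 3.61 jig [-8.8  0.5] F [ 0.5  0.1 -0.2] w -0.0002 j7 -1.11
scene jar [ 8. 10.]; scene tin [ 9. 11.]; scene bottle [ 7. 74.]; scene mug [ 8. 11.]; scene tape [ 8. 11.]; scene stapler [3. 8.]; scene carton [11.   11.85]; side jar [3. 5.]; side tin [2. 4.]; side bottle [2. 5.]; side mug [2. 5.]; side tape [  5.   180.85]; side stapler [3. 8.]; side carton [2. 5.]; the job is handed in; nothing more can be done
None
```

The job is handed in at about 40 s of the 72 s allowed, and the checks put all three boards home in the corner. I pushed the large board into the corner first. I then laid the middle board on it and pushed it home, did the same with the small board, and pushed the middle and small boards once more against the long fence.

- **Contact:** every push onto a fence ended in a firm stop at 6.5 to 12.5 N. Each stop came within about 0.3 mm of where the fingers should be with that board home.
- **Flatness:** wrist-camera depth gives board tops at 25, 35 and 45 mm, against 24, 34 and 44 mm nominal. They read level across each board.
- **Long fence:** the near long edges lie about 45, 61 and 111 mm from the long fence (small, middle, large), for widths of 45, 60 and 110 mm.
- **Short fence:** all three ends read 2.7 to 3.1 mm off nominal, and the fence read 2.4 mm off the same way, so I take this as camera calibration. In the last picture the fit to that fence failed (3.7° off).
- **Edge angles:** they scatter by about ±0.3° for the long edges and up to 0.6° at the board ends. The re-push left the long-edge positions unchanged, so I read that as pixel noise. It does leave a gap of up to about 1 mm that these pictures cannot rule out.
- **Other things on the bench:** none appears to have moved. Comparing the first and last pictures shows no change at them, apart from the arm overlapping the bottle in one view and the tape roll in the other; both are clear in the opposite view.
- **Laying down:** the contact force peaked at 29 N for the middle board, more than I meant, and about 11 N for the small one.

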